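Set the end stop on the die plate and locate the blank

TASK

Crank the handwheel until the pointer on the stop carriage stands at the 50 mm line of the rule, the one line that crosses its full width. Then push the steel blank flush against the fence and flush against the stop, lying flat on the plate, without shifting the stop from its line, and leave the bin, caliper and step block where they are.

Things in the scene. Friction and masses are not known exactly. Their poses are not given: they have to be found in the camera images.
- gauge: die plate unit fixed on the bench: steel plate 180 (x) by 380 mm (y), its top 125 mm above the bench, on two parallels and a base shoe 220 x 420 mm. Origin on the bench, z up; own y runs along the lead screw away from the handwheel, own x across the plate to the fence. In this frame the plate spans x -90 to 90, y -150 to 230 mm; the handwheel overhangs the -y end
- fence (a point): middle of the upright face of the fence, a bar 20 mm high on the plate along its edge away from the robot. The face lies at x = 60 mm in the gauge's frame, looks to -x, and runs from y = 0 to 230 mm
- carriage: stop carriage, 80 mm wide, 36 mm high, driven along the plate by the lead screw. Axes as the gauge; origin at the foot of its upright stop face, which looks to +y (gauge x -40 to 40). One turn of the handwheel moves it 8 mm; clockwise, seen from the handle's side, moves it away from the wheel (+y). It starts 13 to 28 mm from its line, on the wheel's side. The screw holds it against a push
- pointer (a point): tip of the flat dark pointer on the carriage's side towards the robot, over the rule; it lies 15 mm behind the stop face
- long_line (a point): middle of the 50 mm line on the rule: the only graduation that crosses the rule's full 20 mm width (the others, every 5 mm from 0 to 100, are shorter). The rule is let in flush along the plate's edge towards the robot (gauge x -87 to -67 mm). Pointer and line agree when they have the same y in the gauge's frame
- wheel_axis (a point): centre of the handwheel: rim 114 mm across, three spokes, axis along the gauge's y, 92 mm above the bench, at y = -195 mm in the gauge's frame. Turning takes about 4 N at the handle
- handle_mid (a point): middle of the crank handle: plain round sleeve 20 mm thick, 62 mm long, parallel to the gauge's y, 45 mm off the wheel's axis, standing out from the wheel away from the plate (from 15 to 77 mm outside the wheel's plane). It spins freely on its pin, so can be held at a fixed orientation while it is carried round. A tool leaning 35 to 45 degrees outwards clears the wheel all the way round
- blank_mid (a point): centre (half-way up) of the loose flat steel blank: 100 (own x) by 130 (own y) by 8 mm, about 0.7 kg, two 14 mm holes; it lies on the die plate, its long side within 0.2 rad of the gauge's y, clear of fence and stop. It slides with a push of 3 to 7 N. Seated, its centre is 50 mm from the fence's face and 65 mm from the stop's face
- bin: bystander: clear plastic box of bushes, 115 x 165 x 50 mm; origin under its centre
- caliper: bystander: caliper lying on the bench, 190 mm long; origin under its beam
- stepblock: bystander: dark stepped clamping block, 96 x 32 x 83 mm; origin under its centre
Not all that is in view belongs to the job. What is meant by the part that bears blank_mid is not purple or red, and is the smaller of those in its own colour.

How it is judged:
By the outcome, as a careful person would: the job done as asked, in the order asked, and still so for the second after the job is handed in, with the robot touching nothing.
It also fails if it takes over 72 s, if anything falls off the work surface, if the arm or the gripper's body presses on something with over 40 N, if the wrist force passes 120 N, or if a joint passes its speed limit or range.

ROBOT

A 6-joint arm with a two-finger parallel gripper is mounted at the origin on the work surface. World frame = base frame: x ahead of the robot, y to its left, z up, the work surface at z = 0. Lengths are in m, angles in rad, forces in N, time in s.
With the tool pointing down it reaches from about 0.375 to 0.975 m from the base axis. Payload 3.8 kg.
Tool frame: the origin (TCP) lies at the very end of the fingers, on their centre line; the grasp point (between the pads) lies 19 mm behind it; y points along the fingers, x is the direction in which the jaws open and shut, and the axes are right-handed (so a half turn about y gives the same grasp; the last joint's range is limited). The gripper opens to 85 mm and grips with 20 to 120 N. Pads are 22 mm wide; open, the fingers measure 114 mm over their backs; the gripper's body (76 mm by 85 mm) begins 54 mm behind the grasp point. The pads swing forward as they close: fully open they stand 13 mm farther back than shut.
Start: joints at [1.086, 0.264, 1.604, -0, 1.274, -0.037], TCP at [0.292, 0.608, 0.199] pointing down, gripper open.
Joint ranges: [-2.63, 2.63], [-0.94, 2.18], [0.31, 2.57], [-1.31, 4.45], [0, 2.66], [-2.55, 2.55]. Speed limits (rad/s): [2.57, 2.57, 3.14, 3.14, 3.14, 3.14].

INTERFACE

Orientations are given as a rotation vector (axis times angle).
In Python, from workcell import bot, cams gives the robot as it stands.
- The arm moves only by the tool play_rows, never from a script. Its argument "motion" is a list of rows, each a list of 2 entries, a list of its own where there are three numbers: the shift along the world's x, y, z normalised to -1 to 1, where 1 is 400 mm, then the turn, a rotation vector about the world's x, y, z normalised to -1 to 1, where 1 is pi/4 rad. In form: [[[tx, ty, tz], [ax, ay, az]], ...]. A call has 1 to 10 rows; each row is the pose to reach, as a shift and turn from the pose commanded when the call began; what a row does not reach only later rows make up. A row lasts 1/8 s, in which the tool goes at most 62.5 mm and 10.7 degrees, less where a joint would pass 70% of its speed; a pose out of reach is approached as far as the arm can. A call with a number of a shift or a turn outside -1 to 1 is refused whole. A call with a gripper value outside its range is refused whole. "gripper" is the closure, from 0 (fully open) to 1 (shut), set as the call begins (left out, the last holds). The fingers move at their own pace and stop on an object; "squeeze" is the grip in N (left out, the last holds). Time passes only in rows, so rows that repeat a pose let the fingers close. It gives the time, the measured TCP pose, the force and the opening at its end, in the units of the state.
- bot.read_state(): the state, without advancing time (a new reading comes with each control period).
- cams.read_camera(name): name is "scene" or "top" or "wrist"; returns (picture, depth): 420x560x3 uint8, red, green, blue; 420x560 float32, m along the optical axis (not along the pixel's ray), 0 where there is no reading.
- cams.calibration(name): a dict with "mtx" (3x3 intrinsics, pixels), "k1" (the pictures are not rectified: a ray, as slopes to the right and down, at radius r is drawn at 1 + k1 r^2 times it, then the intrinsics apply), "R" (3x3) and "t" (3): a world point X has camera coordinates R X + t; the wrist camera has in their place "tool_from_camera" (4x4, takes a point from camera to tool coordinates, whose origin is the TCP and whose axes are the tool frame's). Camera axes: x right, y down, z forward; pixel columns grow to the right and rows downward; lengths in m; the calibration is good to about 2 mm. A picture is of the moment at which its call begins: read the wrist's pose just before it. calibration takes no time and is no camera call.
- bot.finish_job(): hands the job in, once; it reports no verdict.
Trained networks look in the newest picture that a camera, given by its name, has taken for a name from the list of things; names that differ only in an ending like _2 or _b are one class to them, and where a whole thing is asked for, a point or a joint stands for the part that bears it (a point fixed in the world has none). Each returns a list of dicts, best first, with "conf" (0 to 1); they miss things now and then, are a little off and sometimes report something else, mostly with a low value. They report only what shows in the picture. A call takes as long as a camera call. They do not tell look-alikes from the thing itself.
- cams.recognise(camera, label): "xyz" ([x, y, z] in m, in the coordinates of the camera as it stood for that picture, good to about 4 mm: the middle of the surface that is visible of it).
- cams.regions_of(camera, label): "mask" (420x560 bool, what is visible of it).
- cams.mark_of(camera, label): "xyz" ([x, y, z] in m, in the coordinates of the camera as it stood for that picture, good to about 4 mm: a listed point, or the origin of a listed thing).
The state is a dict: "time": time; "q": joint angles; "joint_vel": joint speeds; "joint_torque": joint torques, N m; "tool_pos": TCP position; "tcp_rot": TCP orientation; "wrist_force": force on the tool from outside, world axes, zero at the start; "torque": the same for the moment, N m; "width": opening from 0.0 (shut) to 1.0 (fully open).
Only numpy, scipy, OpenCV 4.12 (cv2) and the standard library are available. Lean on these libraries where they do the work, as an engineer would, in place of code of your own. Each camera call takes 0.05 s, during which the arm holds its last target.

## Working session

There is one attempt and no reset: what is moved stays moved. The work goes in short steps, Python scripts to look and compute and a tool call to move; the robot and the scene stay as the last step left them, time stands still between calls to the robot, and variables do not carry over. Pictures are saved under pics/ and viewed, and the job is handed in when it is done.

Besides the shell and the picture viewer there is one more tool, called after "Emit:" as name([rows], argument=value, ...), one row to a line, values as JSON. play_rows: Moves the arm, as the interface text tells. Its arguments: {"type":"object","properties":{"motion":{"type":"array","items":{"type":"array"}},"gripper":{"type":"number"},"squeeze":{"type":"number"}},"required":["motion"]}

```bash
ls; mkdir -p pics
python3 - <<'E'
from workcell import bot,cams
import cv2,numpy as np
s=bot.read_state();print(s)
for n in ['scene','top']:
    p,d=cams.read_camera(n)
    cv2.imwrite(f'pics/{n}0.png',p[:,:,::-1]); np.save(f'{n}0_d.npy',d); np.save(f'{n}0_p.npy',p)
    c=cams.calibration(n);print(n,c)
    for l in ['gauge','fence','carriage','pointer','long_line','wheel_axis','handle_mid','blank_mid','bin','caliper','stepblock']:
        for r in cams.mark_of(n,l):
            X=c['R'].T@(np.array(r['xyz'])-c['t']); print(l,np.round(X,4),round(r['conf'],2))
print(cams.calibration('wrist'))
E
```

```text
pics
{'time': 0.0, 'q': array([ 1.08609035e+00,  2.64755870e-01,  1.60542951e+00,  1.59264108e-06,
        1.27369784e+00, -3.68804996e-02]), 'joint_vel': array([ 0.00138351, -0.00167733, -0.00079384,  0.00108804,  0.0014477 ,
       -0.00037653]), 'joint_torque': array([ 6.80995254e-04, -5.15093601e+01, -3.67322803e+01,  1.30992257e-04,
        1.27895147e-02,  1.31144537e-05]), 'tool_pos': array([0.29188014, 0.60770621, 0.19743032]), 'tcp_rot': array([-1.38956319, -0.87184558,  0.87509918]), 'wrist_force': array([ 0.01522539,  0.09709313, -0.35670193]), 'torque': array([ 0.01053657, -0.04848719, -0.04938938]), 'width': 1.000450752931565}
scene {'mtx': array([[512.25498858,   0.        , 281.96230177],
       [  0.        , 512.25498858, 214.02483604],
       [  0.        ,   0.        ,   1.        ]]), 'k1': -0.11568024287832042, 'R': array([[ 0.21218053,  0.97705575, -0.01847919],
       [ 0.56753833, -0.13859828, -0.81159766],
       [-0.79553735,  0.16171757, -0.58392444]]), 't': array([-0.2274381 , -0.20771141,  1.77097275])}
gauge [ 0.5362 -0.0508 -0.0008] 0.93
gauge [ 0.52  
[... 1603 characters left out ...]
.4599 0.4547 0.0011] 0.79
caliper [0.3023 0.3072 0.0024] 0.84
caliper [ 0.4538 -0.0565  0.126 ] 0.74
stepblock [6.366e-01 4.409e-01 1.000e-04] 0.84
{'mtx': array([[309.88620304,   0.        , 278.95671529],
       [  0.        , 309.88620304, 212.01930705],
       [  0.        ,   0.        ,   1.        ]]), 'k1': -0.02357592638986427, 'tool_from_camera': array([[ 9.99998964e-01, -8.90411537e-04,  1.13128639e-03,
         4.40240489e-04],
       [-1.34094445e-03, -2.90097818e-01,  9.56996060e-01,
        -1.75660080e-01],
       [-5.23936621e-04, -9.56996585e-01, -2.90098711e-01,
         7.45612568e-02],
       [ 0.00000000e+00,  0.00000000e+00,  0.00000000e+00,
         1.00000000e+00]])}
```

View pics/scene0.png

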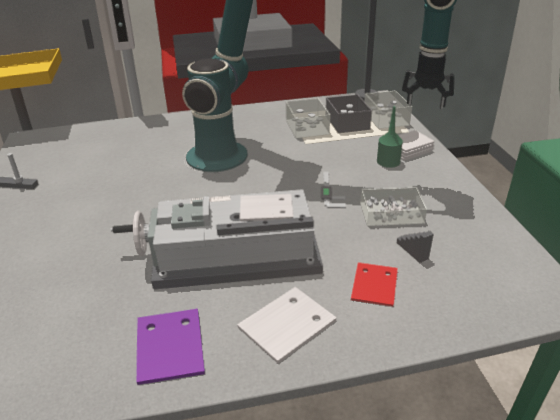

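View pics/top0.png

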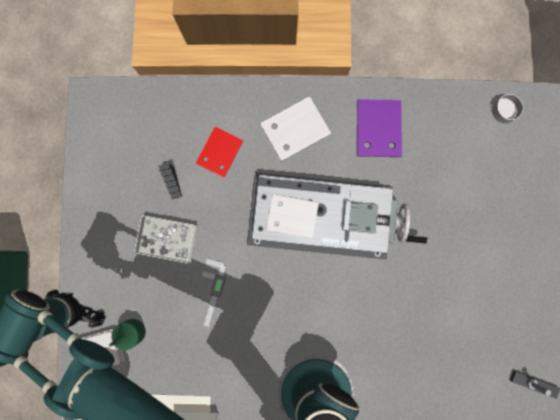

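The loose plates are: white on the die plate (top 292,215), larger white on the bench (295,128), red (220,150) and purple (380,128). Red and purple are ruled out, so the smaller white one, on the die plate, should be the blank. I'll check sizes, a crop and the gauge yaw.

```bash
cat > h.py <<'E'
from workcell import bot,cams
import cv2,numpy as np
from scipy.spatial.transform import Rotation as Ro
def und(c,uv):
    uv=np.atleast_2d(np.array(uv,float)); K=c['mtx']
    D=np.array([c['k1'],0,0,0,0])
    return cv2.undistortPoints(uv[:,None,:],K,D,None,None,None)[:,0] if 0 else cv2.undistortPoints(uv[:,None,:],K,D)[:,0]
def campose(n,s=None):
    "returns R (world from cam), origin"
    c=cams.calibration(n)
    if n!='wrist': return c,c['R'].T,-c['R'].T@c['t']
    T=c['tool_from_camera'];Rt=Ro.from_rotvec(s['tcp_rot']).as_matrix()
    return c,Rt@T[:3,:3],Rt@T[:3,3]+s['tool_pos']
def on_plane(P,uv,z):
    c,R,o=P; x=und(c,uv); d=(R@np.c_[x,np.ones(len(x))].T).T
    k=(z-o[2])/d[:,2]; return o+d*k[:,None]
def proj(P,X):
    c,R,o=P; X=(np.atleast_2d(X)-o)@R
    return cv2.projectPoints(X[:,None,:],np.zeros(3),np.zeros(3),c['mtx'],np.array([c['k1'],0,0,0,0]))[0][:,0]
E
python3 - <<'E'
from h import *
s=bot.read_state()
print(Ro.from_rotvec(s['tcp_rot']).as_matrix().round(3))
p=np.load('top0_p.npy')
cr=cv2.resize(p[90:270,230:440],None,fx=3.6,fy=3.3,interpolation=cv2.INTER_CUBIC)
cv2.imwrite('pics/crop1.png',cr[:,:,::-1])
P=campose('top')
for n,uv,z in [('small',[(272,195),(316,198),(312,237),(267,232)],.133),('big',[(262,124),(311,98),(330,130),(282,159)],.008),('plate',[(259,171),(393,185),(387,249),(252,242)],.125)]:
    X=on_plane(P,uv,z);print(n,X.round(3).tolist(),np.linalg.norm(np.diff(np.r_[X,X[:1]],axis=0),axis=1).round(3))
E
```

```text
[[ 0.433 -0.    -0.901]
 [ 0.901 -0.     0.433]
 [-0.    -1.    -0.   ]]
small [[0.587, 0.135, 0.133], [0.58, 0.012, 0.133], [0.471, 0.023, 0.133], [0.484, 0.147, 0.133]] [0.123 0.109 0.126 0.104]
big [[0.82, 0.171, 0.008], [0.904, 0.019, 0.008], [0.803, -0.04, 0.008], [0.711, 0.108, 0.008]] [0.174 0.117 0.174 0.126]
plate [[0.656, 0.172, 0.125], [0.619, -0.207, 0.125], [0.439, -0.188, 0.125], [0.456, 0.189, 0.125]] [0.381 0.181 0.378 0.2  ]
```

View pics/crop1.png

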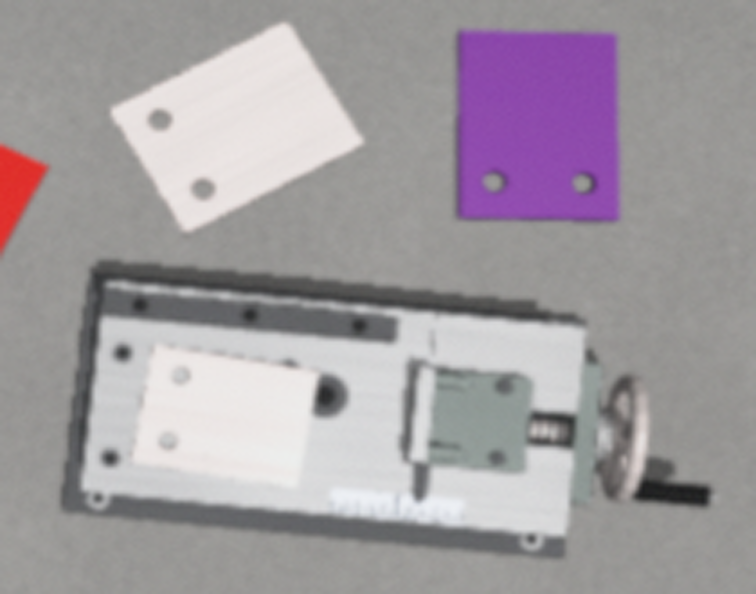

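The crop confirms it: the small white blank lies on the die plate at crop (225,415) and measures about 105 x 125 mm. The larger white one measures about 120 x 174 mm. Next I move the wrist camera above the plate.

Emit:
play_rows([
  [[0.25,-0.75,0.3],[0,0,-0.8]],
  [[0.25,-0.75,0.3],[0,0,-0.8]],
  [[0.25,-0.75,0.3],[0,0,-0.8]],
  [[0.25,-0.75,0.3],[0,0,-0.8]],
  [[0.25,-0.75,0.3],[0,0,-0.8]],
  [[0.25,-0.75,0.3],[0,0,-0.8]],
])

```text
time: 1.95
tool_pos: [0.3935, 0.3062, 0.3211]
tcp_rot: [-1.536, -0.389, 0.383]
wrist_force: [0.4, 0.8, -0.0]
width: 1.0
```

Emit:
play_rows([
  [[0.3,-0.82,0],[0,0,-0.72]],
  [[0.3,-0.82,0],[0,0,-0.72]],
  [[0.3,-0.82,0],[0,0,-0.72]],
  [[0.3,-0.82,0],[0,0,-0.72]],
  [[0.3,-0.82,0],[0,0,-0.72]],
  [[0.3,-0.82,0],[0,0,-0.72]],
  [[0.3,-0.82,0],[0,0,-0.72]],
  [[0.3,-0.82,0],[0,0,-0.72]],
])

```text
time: 2.95
tool_pos: [0.512, -0.0192, 0.3188]
tcp_rot: [-1.569, 0.056, -0.056]
wrist_force: [0.1, -0.2, -0.8]
width: 1.0
```

```bash
cat > look.py <<'E'
from h import *
import sys
tag=sys.argv[1]; labs=sys.argv[2:]
s=bot.read_state();P=campose('wrist',s)
p,d=cams.read_camera('wrist'); np.savez(f'{tag}.npz',p=p,d=d,pos=s['tool_pos'],rot=s['tcp_rot'])
cv2.imwrite(f'pics/{tag}.png',p[:,:,::-1])
print('t',s['time'],'pos',s['tool_pos'].round(4),'F',s['wrist_force'].round(2),'w',round(s['width'],3))
for l in labs:
    for r in cams.mark_of('wrist',l): 
        if r['conf']>.3:
            X=P[1]@np.array(r['xyz'])+P[2]; print(l,X.round(4),round(r['conf'],2),proj(P,X).round(0)[0])
E
python3 look.py w1 gauge fence carriage pointer long_line wheel_axis handle_mid blank_mid
```

```text
t 2.95 pos [ 0.512  -0.0192  0.3188] F [ 0.08 -0.17 -0.77] w 1.0
gauge [ 0.5331 -0.0469 -0.0033] 0.97 [293. 183.]
fence [0.5999 0.0645 0.1394] 0.61 [354. 104.]
fence [ 0.4588 -0.0515  0.1218] 0.4 [239. 211.]
carriage [ 0.529  -0.0614  0.1251] 0.7 [295. 215.]
pointer [ 0.4568 -0.07    0.13  ] 0.66 [238. 227.]
long_line [ 0.459  -0.0551  0.1252] 0.73 [239. 214.]
wheel_axis [ 0.515 -0.241  0.094] 0.93 [291. 323.]
handle_mid [ 0.4558 -0.0732  0.131 ] 0.68 [237. 230.]
handle_mid [ 0.4676 -0.2795  0.0849] 0.6 [263. 341.]
handle_mid [ 0.5187 -0.2392  0.0932] 0.36 [294. 321.]
blank_mid [ 0.8128 -0.195   0.0012] 0.77 [457. 256.]
blank_mid [0.5304 0.0819 0.1286] 0.71 [289.  93.]
```

View pics/w1.png

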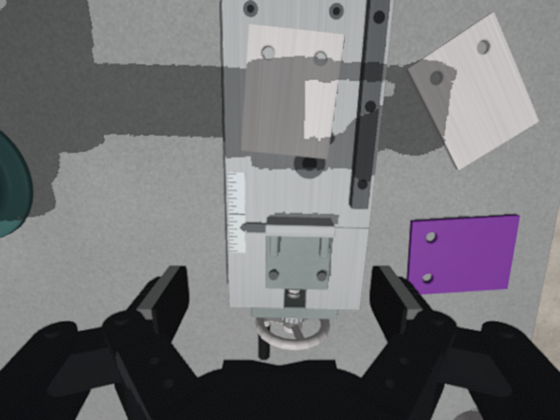

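The wrist view shows the rule at (237,212), the pointer tip at about (245,227), the carriage at (299,255), the wheel at (292,325) and the handle at (264,340). I'll zoom in on the rule and the plate corners.

Run:
```python
from h import *
z=np.load('w1.npz');p=z['p']
a=cv2.resize(p[160:265,210:280],None,fx=5.6,fy=5.6,interpolation=cv2.INTER_CUBIC)
b=cv2.resize(p[225:365,215:385],None,fx=2.35,fy=4.2,interpolation=cv2.INTER_CUBIC)
cv2.imwrite('pics/w1c.png',np.hstack([a,b])[:,:,::-1])
```

```text
(no output)
```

View pics/w1c.png

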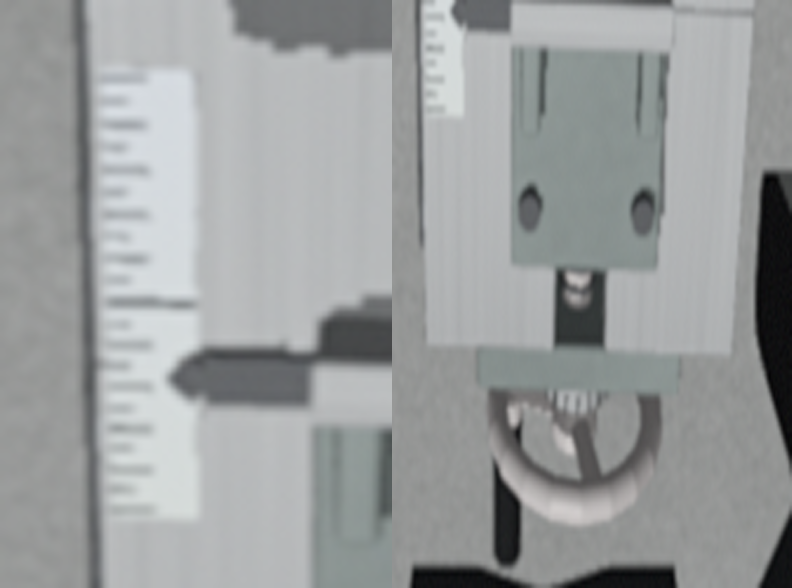

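Run:
```python
from h import *
z=np.load('w1.npz');P=campose('wrist',dict(tool_pos=z['pos'],tcp_rot=z['rot']))
uv=[(235.9,213.9),(230.3,306.9),(359.3,308.8),(227.7,172.3),(228.8,252.5),(240.6,227.6)]
X=on_plane(P,uv,.125);print(X.round(4))
ll,bl,br,r1,r0,pt=X
for a,b in((br,bl),(r1,r0)):print((a-b)[:2],np.linalg.norm(a-b))
print('yaw from bottom edge',np.arctan2(*(br-bl)[[1,0]]),'from rule',-np.arctan2(*(r1-r0)[:2]))
d=z['d']
for u,v in [(235,195),(200,190),(275,190),(300,235),(285,250),(262,227),(250,227),(264,345),(264,335),(290,346),(285,60),(340,205),(365,150)]:
    c,R,o=P; x=und(c,[(u,v)])[0]; print((u,v),(R@np.array([x[0],x[1],1])*d[v,u]+o).round(4))
```

```text
[[ 0.4554 -0.0543  0.125 ]
 [ 0.4327 -0.1868  0.125 ]
 [ 0.6098 -0.2029  0.125 ]
 [ 0.4514 -0.0017  0.125 ]
 [ 0.4404 -0.1058  0.125 ]
 [ 0.4593 -0.0728  0.125 ]]
[ 0.17709554 -0.01607083] 0.1778232320957153
[0.01104324 0.10404359] 0.10462801779135138
yaw from bottom edge -0.09049880160030205 from rule -0.10574459060072006
(235, 195) [ 0.4572 -0.0299  0.1261]
(200, 190) [ 0.381  -0.0462  0.0012]
(275, 190) [ 0.5064 -0.0273  0.126 ]
(300, 235) [ 0.5321 -0.0745  0.1603]
(285, 250) [ 0.5135 -0.0982  0.1461]
(262, 227) [ 0.4869 -0.0718  0.1312]
(250, 227) [0.5167 0.0549 0.4945]
(264, 345) [ 0.4694 -0.2819  0.0905]
(264, 335) [ 0.4754 -0.2327  0.1292]
(290, 346) [ 0.511  -0.2379  0.1482]
(285, 60) [0.5279 0.1148 0.1346]
(340, 205) [ 0.5851 -0.052   0.1254]
(365, 150) [0.6103 0.0153 0.1454]
```

Run:
```python
from h import *
def cloud(P,d):
    c,R,o=P; v,u=np.nonzero(d>0); x=und(c,np.c_[u,v]); k=d[v,u]
    return (np.c_[x,np.ones(len(x))]*k[:,None])@R.T+o,u,v
z=np.load('w1.npz');Pw=campose('wrist',dict(tool_pos=z['pos'],tcp_rot=z['rot']))
for nm,P,d in [('w',Pw,z['d']),('top',campose('top'),np.load('top0_d.npy'))]:
    X,u,v=cloud(P,d)
    m=(abs(X[:,2]-.126)<.004)&(X[:,0]>.4)&(X[:,0]<.69)&(abs(X[:,1])<.24)
    A=X[m]; print(nm,m.sum(),np.median(A[:,2]))
    # edges: for bins in y, min x
    for sgn in (0,1):
        ys=np.arange(-.17,.17,.006);L=[]
        for y in ys:
            q=A[abs(A[:,1]-y)<.003]
            if len(q)>20:L.append((y,np.percentile(q[:,0],1 if sgn==0 else 99)))
        L=np.array(L);f=np.polyfit(L[:,0],L[:,1],1)
        for _ in range(3):
            r=L[:,1]-np.polyval(f,L[:,0]);k=abs(r)<.004;f=np.polyfit(L[k,0],L[k,1],1)
        print('edge',sgn,'slope',f[0].round(4),'x at y=0',f[1].round(4),k.sum(),len(L))
    F=X[(abs(X[:,2]-.145)<.003)&(X[:,0]>.58)&(X[:,0]<.66)&(abs(X[:,1])<.22)]
    ys=np.arange(-.03,.17,.006);L=np.array([(y,np.percentile(F[abs(F[:,1]-y)<.003,0],3)) for y in ys if (abs(F[:,1]-y)<.003).sum()>5])
    if len(L)>3:
        f=np.polyfit(L[:,0],L[:,1],1);r=L[:,1]-np.polyval(f,L[:,0]);k=abs(r)<.003;f=np.polyfit(L[k,0],L[k,1],1); print('fence front top',f.round(4),k.sum())
    W=X[(X[:,2]>.07)&(X[:,2]<.14)&(X[:,1]<-.262)&(X[:,1]>-.35)&(X[:,0]>.4)&(X[:,0]<.6)]
    if len(W): print('handle pts',len(W),W.mean(0).round(4),W[:,1].min(),W[:,2].max(),np.percentile(W[:,0],[2,50,98]))
```

```text
w 26533 0.12562823905682297
edge 0 slope 0.0947 x at y=0 0.4501 57 57
edge 1 slope 0.099 x at y=0 0.6278 57 57
fence front top [0.0982 0.5991] 33
handle pts 249 [ 0.4674 -0.2928  0.0876] -0.318357207054296 0.09147412772719443 [0.45784432 0.46722201 0.47648772]
top 4750 0.12541664140427822
edge 0 slope 0.0917 x at y=0 0.4496 57 57
edge 1 slope 0.0939 x at y=0 0.6253 57 57
fence front top [0.0935 0.5991] 34
handle pts 120 [ 0.4681 -0.2884  0.0872] -0.31769668348042196 0.09432658132400706 [0.45904706 0.46771675 0.47919303]
```

```bash
cat >> h.py <<'E'
YAW=-0.095; G0=np.array([.5345,-.046,0])
RG=Ro.from_euler('z',YAW).as_matrix()
def g2w(p): return RG@np.array(p,float)+G0
def w2g(p): return (np.array(p,float)-G0)@RG
def lean(deg):
    a=np.radians(deg); return RG@np.array([[1,0,0],[0,np.sin(a),-np.cos(a)],[0,np.cos(a),np.sin(a)]]).T
def cmd(pos0,R0,pos,R):
    sh=(np.array(pos)-pos0)/.4; t=Ro.from_matrix(R@R0.T).as_rotvec()/(np.pi/4)
    return sh.round(4),t.round(4)
E
python3 - <<'E'
from h import *
s=bot.read_state();R0=Ro.from_rotvec(s['tcp_rot']).as_matrix();print(R0.round(3))
R=lean(40);ty=R[:,1];h=g2w([-.0435,-.247,.081]);g=h+.019*ty;so=g-.1*ty
print('R',R.round(3),h,g,so)
print(cmd(s['tool_pos'],R0,so+[0,0,.08],R))
print((g-so)/.4, [0,0,-.2])
E
```

```text
[[ 0.998  0.     0.07 ]
 [-0.07  -0.     0.998]
 [ 0.    -1.    -0.   ]]
R [[ 0.995  0.061  0.073]
 [-0.095  0.64   0.763]
 [ 0.    -0.766  0.643]] [ 0.46776643 -0.28775996  0.081     ] [ 0.46892491 -0.27560207  0.06644516] [ 0.46282761 -0.33959099  0.1430496 ]
(array([-0.1234, -0.8014, -0.2395]), array([ 0.8859, -0.073 , -0.0306]))
[ 0.01524325  0.1599723  -0.19151111] [0, 0, -0.2]
```

Emit:
play_rows([
  [[-0.1234,-0.8014,-0.2395],[0.886,-0.073,-0.0306]],
  [[-0.1234,-0.8014,-0.2395],[0.886,-0.073,-0.0306]],
  [[-0.1234,-0.8014,-0.2395],[0.886,-0.073,-0.0306]],
  [[-0.1234,-0.8014,-0.2395],[0.886,-0.073,-0.0306]],
  [[-0.1234,-0.8014,-0.2395],[0.886,-0.073,-0.0306]],
  [[-0.1234,-0.8014,-0.2395],[0.886,-0.073,-0.0306]],
  [[-0.1234,-0.8014,-0.2395],[0.886,-0.073,-0.0306]],
])

```text
time: 4.28
tool_pos: [0.4621, -0.3423, 0.2209]
tcp_rot: [-0.87, 0.046, -0.091]
wrist_force: [0.1, -0.2, 0.2]
width: 1.0
```

```bash
python3 look.py w2 handle_mid wheel_axis long_line pointer; python3 -c "
from h import *
s=bot.read_state();print(s['q'].round(2));print(Ro.from_rotvec(s['tcp_rot']).as_matrix().round(3))"
```

```text
t 4.275 pos [ 0.4621 -0.3423  0.2209] F [ 0.12 -0.16  0.15] w 1.0
handle_mid [ 0.4676 -0.2792  0.0839] 0.69 [279. 228.]
wheel_axis [ 0.5176 -0.2413  0.0921] 0.76 [320. 189.]
long_line [ 0.4604 -0.0562  0.1269] 0.75 [256.  51.]
pointer [ 0.4555 -0.0697  0.1294] 0.66 [252.  57.]
[-0.96  0.41  1.54  0.44  1.75 -0.91]
[[ 0.996  0.06   0.072]
 [-0.094  0.64   0.763]
 [ 0.    -0.766  0.642]]
```

View pics/w2.png

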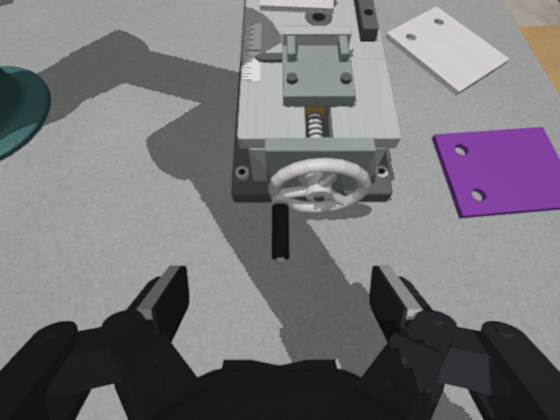

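The handle, from (281,205) to (281,260), sits centred between the jaws and the wheel centre is at about (320,190). I check my handle model against this by projecting it.

Run:
```python
from h import *
z=np.load('w2.npz');P=campose('wrist',dict(tool_pos=z['pos'],tcp_rot=z['rot']))
for p in ([-.0435,-.272,.081],[-.0435,-.21,.081],[0,-.195,.092],[0,-.195,.149],[-.09,-.15,.125],[.09,-.15,.125],[-.077,0,.125]): print(p,proj(P,g2w(p)).round(1))
d=z['d'];c,R,o=P
for u,v in [(281,215),(281,235),(281,250),(275,235),(287,235)]:
    x=und(c,[(u,v)])[0]; print((u,v),w2g(R@np.array([x[0],x[1],1])*d[v,u]+o).round(4))
im=z['p'].copy()
cr=cv2.resize(im[120:280,225:405],None,fx=4,fy=3.7,interpolation=cv2.INTER_CUBIC);cv2.imwrite('pics/w2c.png',cr[:,:,::-1])
R=lean(40);ty=R[:,1];h=g2w([-.0435,-.247,.081]);g=h+.019*ty
print((g-.06*ty-z['pos'])/.4,(g-z['pos'])/.4)
```

```text
[-0.0435, -0.272, 0.081] [[279.8 258. ]]
[-0.0435, -0.21, 0.081] [[279.5 205. ]]
[0, -0.195, 0.092] [[318.  188.7]]
[0, -0.195, 0.149] [[324.8 161.1]]
[-0.09, -0.15, 0.125] [[236.6 138.4]]
[0.09, -0.15, 0.125] [[401.3 137.9]]
[-0.077, 0, 0.125] [[252.7  42.9]]
(281, 215) [-0.042  -0.2263  0.0904]
(281, 235) [-0.0421 -0.2489  0.0889]
(281, 250) [-0.0423 -0.2658  0.0899]
(275, 235) [-0.0486 -0.2487  0.0885]
(287, 235) [-0.0357 -0.248   0.0862]
[ 0.00796138  0.07084404 -0.27113363] [ 0.01710733  0.16682742 -0.3860403 ]
```

View pics/w2c.png

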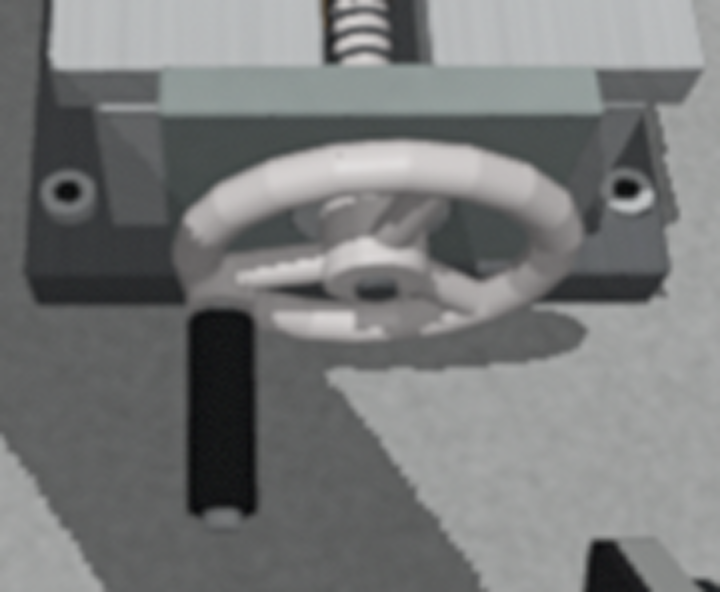

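Emit:
play_rows([
  [[0.011,0.06,-0.27],[0,0,0]],
  [[0.011,0.07,-0.273],[0,0,0]],
  [[0.011,0.07,-0.273],[0,0,0]],
  [[0.016,0.12,-0.33],[0,0,0]],
  [[0.0205,0.167,-0.389],[0,0,0]],
  [[0.0205,0.167,-0.389],[0,0,0]],
  [[0.0205,0.167,-0.389],[0,0,0]],
])

```text
time: 5.4
tool_pos: [0.4725, -0.275, 0.0699]
tcp_rot: [-0.875, 0.039, -0.09]
wrist_force: [-0.1, 0.4, -0.3]
width: 0.999
```

```bash
python3 look.py w3
```

```text
t 5.4 pos [ 0.4725 -0.275   0.0699] F [-0.14  0.41 -0.25] w 0.999
```

View pics/w3.png

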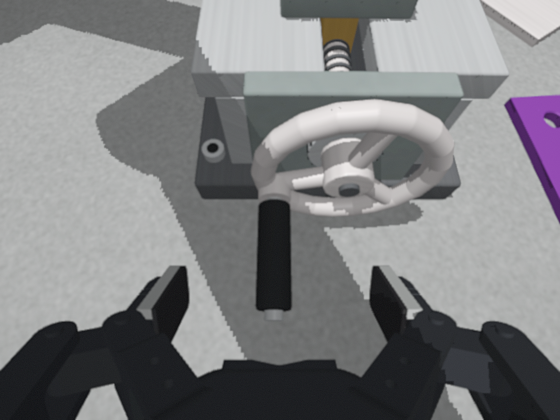

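Run:
```python
from h import *
z=np.load('w3.npz');P=campose('wrist',dict(tool_pos=z['pos'],tcp_rot=z['rot']))
s=bot.read_state();print(s['tool_pos'],s['joint_vel'].round(3),s['time'])
R=Ro.from_rotvec(z['rot']).as_matrix()
print('tcp g',w2g(z['pos']),'grasp g',w2g(z['pos']-.019*R[:,1]),R.round(3))
print(proj(P,[z['pos'],z['pos']-.019*R[:,1]]))
d=z['d'];c,Rc,o=P
for v in (215,240,265,290):
  for u in (264,274,284):
    x=und(c,[(u,v)])[0]; print((u,v),w2g(Rc@np.array([x[0],x[1],1])*d[v,u]+o).round(4))
```

```text
[ 0.47245057 -0.27525339  0.06973796] [-0.005  0.005  0.003 -0.    -0.008 -0.001] 5.45
tcp g [-0.04003982 -0.23385316  0.0698848 ] grasp g [-0.0400794  -0.24602679  0.08447251] [[ 0.995  0.063  0.072]
 [-0.095  0.638  0.764]
 [ 0.002 -0.768  0.641]]
[[279.62520242 246.32763867]
 [279.7470985  259.8908407 ]]
(264, 215) [-0.0491 -0.2207  0.0881]
(274, 215) [-0.0433 -0.2212  0.0893]
(284, 215) [-0.0376 -0.2205  0.0876]
(264, 240) [-0.0488 -0.2355  0.0876]
(274, 240) [-0.0433 -0.2357  0.088 ]
(284, 240) [-0.0377 -0.2354  0.0872]
(264, 265) [-0.0485 -0.25    0.0891]
(274, 265) [-0.0432 -0.25    0.089 ]
(284, 265) [-0.0378 -0.2496  0.0875]
(264, 290) [-0.0483 -0.2631  0.0891]
(274, 290) [-0.0431 -0.263   0.0887]
(284, 290) [-0.0379 -0.2629  0.0879]
```

Emit:
play_rows([
  [[-0.008,-0.004,-0.014],[0,0,0]],
  [[-0.008,-0.004,-0.014],[0,0,0]],
])

```text
time: 5.7
tool_pos: [0.4676, -0.2756, 0.0618]
tcp_rot: [-0.872, 0.043, -0.09]
wrist_force: [0.1, 0.5, 0.6]
width: 1.0
```

Emit:
play_rows([
  [[0,0,0],[0,0,0]],
  [[0,0,0],[0,0,0]],
  [[0,0,0],[0,0,0]],
  [[0,0,0],[0,0,0]],
  [[0,0,0],[0,0,0]],
  [[0,0,0],[0,0,0]],
], gripper=1.0, squeeze=40)

```text
time: 6.45
tool_pos: [0.4693, -0.2753, 0.0623]
tcp_rot: [-0.873, 0.041, -0.091]
wrist_force: [6.1, 0.1, 1.4]
width: 0.172
```

```bash
python3 look.py w4
python3 - <<'E'
from h import *
z=np.load('w4.npz');R=Ro.from_rotvec(z['rot']).as_matrix();print('grasp g',w2g(z['pos']-.019*R[:,1]))
E
```

```text
t 6.45 pos [ 0.4693 -0.2753  0.0623] F [6.12 0.11 1.4 ] w 0.172
grasp g [-0.04322478 -0.24669247  0.07684061]
```

View pics/w4.png

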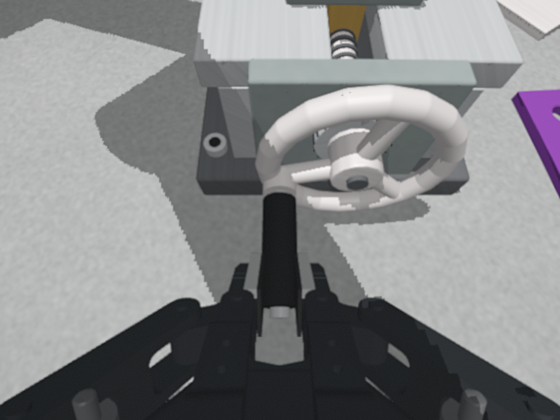

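```bash
cat > circ.py <<'E'
from h import *
import sys
a0=float(sys.argv[1]);step=float(sys.argv[2]);n=int(sys.argv[3])
r=.045/.4
L=[]
for k in range(1,n+1):
    a=np.radians(a0-step*k);b=np.radians(a0)
    d=r*(np.cos(a)-np.cos(b))*RG[:,0]+np.array([0,0,r*(np.sin(a)-np.sin(b))])
    L.append([[round(float(x),4) for x in d],[0,0,0]])
print(L)
E
python3 circ.py 196.7 20 10
```

```text
[[[-0.0045, 0.0004, 0.0388], [0, 0, 0]], [[0.0044, -0.0004, 0.0768], [0, 0, 0]], [[0.0258, -0.0025, 0.1095], [0, 0, 0]], [[0.0569, -0.0054, 0.1328], [0, 0, 0]], [[0.0942, -0.009, 0.1441], [0, 0, 0]], [[0.133, -0.0127, 0.1418], [0, 0, 0]], [[0.1688, -0.0161, 0.1264], [0, 0, 0]], [[0.1971, -0.0188, 0.0996], [0, 0, 0]], [[0.2145, -0.0204, 0.0647], [0, 0, 0]], [[0.2191, -0.0209, 0.0259], [0, 0, 0]]]
```

Emit:
play_rows([
  [[-0.0045,0.0004,0.0388],[0,0,0]],
  [[0.0044,-0.0004,0.0768],[0,0,0]],
  [[0.0258,-0.0025,0.1095],[0,0,0]],
  [[0.0569,-0.0054,0.1328],[0,0,0]],
  [[0.0942,-0.009,0.1441],[0,0,0]],
])

```text
time: 7.12
tool_pos: [0.5045, -0.2786, 0.1194]
tcp_rot: [-0.872, 0.045, -0.086]
wrist_force: [-2.5, -0.4, -7.4]
width: 0.17
```

```bash
python3 look.py w5 long_line pointer
python3 - <<'E'
from h import *
z=np.load('w5.npz');R=Ro.from_rotvec(z['rot']).as_matrix();print('grasp g',w2g(z['pos']-.019*R[:,1]))
E
python3 circ.py 96.7 20 10
```

```text
t 7.125 pos [ 0.5045 -0.2786  0.1194] F [-2.54 -0.37 -7.42] w 0.17
long_line [ 0.4599 -0.0536  0.1278] 0.66 [205.   2.]
pointer [ 0.4567 -0.0693  0.1293] 0.68 [200.  12.]
grasp g [-0.00772656 -0.24659454  0.1339782 ]
[[[0.0388, -0.0037, -0.0022], [0, 0, 0]], [[0.0746, -0.0071, -0.0177], [0, 0, 0]], [[0.1029, -0.0098, -0.0445], [0, 0, 0]], [[0.1203, -0.0115, -0.0794], [0, 0, 0]], [[0.1249, -0.0119, -0.1182], [0, 0, 0]], [[0.1159, -0.011, -0.1562], [0, 0, 0]], [[0.0946, -0.009, -0.1889], [0, 0, 0]], [[0.0634, -0.006, -0.2122], [0, 0, 0]], [[0.0261, -0.0025, -0.2235], [0, 0, 0]], [[-0.0127, 0.0012, -0.2212], [0, 0, 0]]]
```

View pics/w5.png

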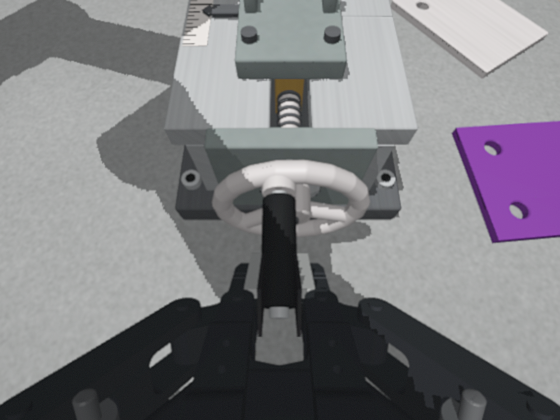

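Cranking works: the handle is at the top, (280,185), and the grip is firm. I carry on.

Emit:
play_rows([
  [[0.0388,-0.0037,-0.0022],[0,0,0]],
  [[0.0746,-0.0071,-0.0177],[0,0,0]],
  [[0.1029,-0.0098,-0.0445],[0,0,0]],
  [[0.1203,-0.0115,-0.0794],[0,0,0]],
  [[0.1249,-0.0119,-0.1182],[0,0,0]],
  [[0.1159,-0.011,-0.1562],[0,0,0]],
  [[0.0946,-0.009,-0.1889],[0,0,0]],
  [[0.0634,-0.006,-0.2122],[0,0,0]],
  [[0.0261,-0.0025,-0.2235],[0,0,0]],
  [[-0.0127,0.0012,-0.2212],[0,0,0]],
])

```text
time: 8.52
tool_pos: [0.5009, -0.2782, 0.0311]
tcp_rot: [-0.872, 0.041, -0.092]
wrist_force: [7.9, -4.4, 9.6]
width: 0.167
```

```bash
python3 look.py w6
python3 - <<'E'
from h import *
z=np.load('w6.npz');R=Ro.from_rotvec(z['rot']).as_matrix();print('grasp g',w2g(z['pos']-.019*R[:,1]))
E
python3 circ.py -103.3 20 10
```

```text
t 8.525 pos [ 0.5009 -0.2782  0.0311] F [ 7.87 -4.44  9.57] w 0.167
grasp g [-0.01147124 -0.24660101  0.04559982]
[[[-0.0357, 0.0034, 0.0155], [0, 0, 0]], [[-0.064, 0.0061, 0.0422], [0, 0, 0]], [[-0.0815, 0.0078, 0.0772], [0, 0, 0]], [[-0.086, 0.0082, 0.116], [0, 0, 0]], [[-0.0771, 0.0073, 0.154], [0, 0, 0]], [[-0.0557, 0.0053, 0.1866], [0, 0, 0]], [[-0.0246, 0.0023, 0.21], [0, 0, 0]], [[0.0127, -0.0012, 0.2212], [0, 0, 0]], [[0.0515, -0.0049, 0.219], [0, 0, 0]], [[0.0873, -0.0083, 0.2035], [0, 0, 0]]]
```

View pics/w6.png

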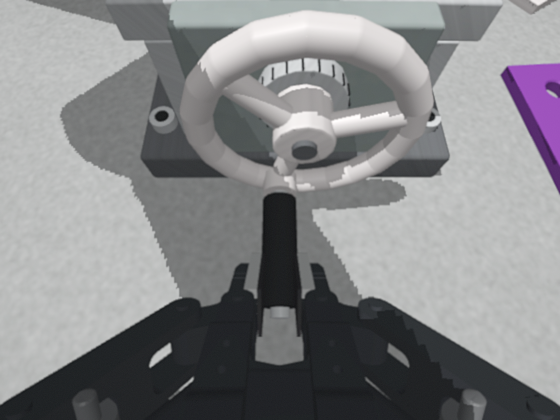

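The handle is at the bottom, (281,185), still gripped. I go on with the next 200°.

Emit:
play_rows([
  [[-0.0357,0.0034,0.0155],[0,0,0]],
  [[-0.064,0.0061,0.0422],[0,0,0]],
  [[-0.0815,0.0078,0.0772],[0,0,0]],
  [[-0.086,0.0082,0.116],[0,0,0]],
  [[-0.0771,0.0073,0.154],[0,0,0]],
  [[-0.0557,0.0053,0.1866],[0,0,0]],
  [[-0.0246,0.0023,0.21],[0,0,0]],
  [[0.0127,-0.0012,0.2212],[0,0,0]],
  [[0.0515,-0.0049,0.219],[0,0,0]],
  [[0.0873,-0.0083,0.2035],[0,0,0]],
])

```text
time: 9.82
tool_pos: [0.5351, -0.2814, 0.1137]
tcp_rot: [-0.871, 0.043, -0.087]
wrist_force: [-4.4, -3.9, 0.3]
width: 0.163
```

```bash
python3 look.py w7
python3 - <<'E'
from h import *
z=np.load('w7.npz');R=Ro.from_rotvec(z['rot']).as_matrix();print('grasp g',w2g(z['pos']-.019*R[:,1]))
p=z['p'];cv2.imwrite('pics/w7c.png',cv2.resize(p[0:80,150:290],None,fx=5,fy=5,interpolation=cv2.INTER_CUBIC)[:,:,::-1])
E
python3 circ.py -303.3 20 10
```

```text
t 9.825 pos [ 0.5351 -0.2814  0.1137] F [-4.38 -3.87  0.28] w 0.163
grasp g [ 0.02300423 -0.24655234  0.12827987]
[[[0.0283, -0.0027, -0.0268], [0, 0, 0]], [[0.0458, -0.0044, -0.0617], [0, 0, 0]], [[0.0503, -0.0048, -0.1005], [0, 0, 0]], [[0.0414, -0.0039, -0.1385], [0, 0, 0]], [[0.02, -0.0019, -0.1712], [0, 0, 0]], [[-0.0112, 0.0011, -0.1945], [0, 0, 0]], [[-0.0484, 0.0046, -0.2058], [0, 0, 0]], [[-0.0873, 0.0083, -0.2035], [0, 0, 0]], [[-0.123, 0.0117, -0.1881], [0, 0, 0]], [[-0.1513, 0.0144, -0.1613], [0, 0, 0]]]
```

View pics/w7c.png

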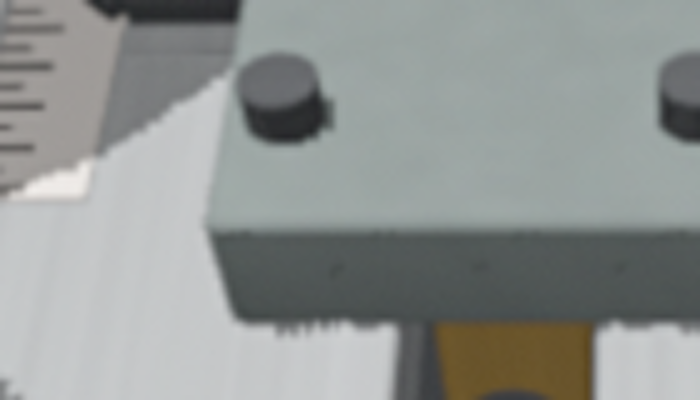

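Emit:
play_rows([
  [[0.0283,-0.0027,-0.0268],[0,0,0]],
  [[0.0458,-0.0044,-0.0617],[0,0,0]],
  [[0.0503,-0.0048,-0.1005],[0,0,0]],
  [[0.0414,-0.0039,-0.1385],[0,0,0]],
  [[0.02,-0.0019,-0.1712],[0,0,0]],
  [[-0.0112,0.0011,-0.1945],[0,0,0]],
  [[-0.0484,0.0046,-0.2058],[0,0,0]],
  [[-0.0873,0.0083,-0.2035],[0,0,0]],
  [[-0.123,0.0117,-0.1881],[0,0,0]],
  [[-0.1513,0.0144,-0.1613],[0,0,0]],
])

```text
time: 11.12
tool_pos: [0.4767, -0.276, 0.0474]
tcp_rot: [-0.873, 0.04, -0.094]
wrist_force: [9.5, -4.3, 1.3]
width: 0.168
```

Emit:
play_rows([
  [[0,0,0],[0,0,0]],
  [[0,0,0],[0,0,0]],
  [[0,0,0],[0,0,0]],
  [[0,0,0],[0,0,0]],
], gripper=0.0)

```text
time: 11.62
tool_pos: [0.4746, -0.2749, 0.0471]
tcp_rot: [-0.871, 0.043, -0.088]
wrist_force: [0.6, -0.4, 0.1]
width: 0.99
```

Run:
```python
from h import *
s=bot.read_state();R=Ro.from_rotvec(s['tcp_rot']).as_matrix();print(s['time'],s['tool_pos'],'grasp g',w2g(s['tool_pos']-.019*R[:,1]),s['wrist_force'],s['width'])
ty=lean(40)[:,1]
print('back', -.1*ty/.4)
# view pose: tool down with tilt 0, camera above rule
tgt=g2w([-.05,-.06,.22]);print(tgt,cmd(s['tool_pos']-.1*ty,R,tgt,lean(0)))
for L in (0,-17):
    Rt=lean(L);T=cams.calibration('wrist')['tool_from_camera'];print(L,w2g(Rt@T[:3,3]+tgt),RG.T@Rt@T[:3,2])
```

```text
11.625 [ 0.47461047 -0.27492409  0.04711093] grasp g [-0.03787621 -0.24580381  0.06165058] [ 0.55747429 -0.39216029  0.0862824 ] 0.9895874507229598
back [-0.01524325 -0.1599723   0.19151111]
[ 0.47903403 -0.1009866   0.22      ] (array([0.0263, 0.5948, 0.2407]), array([-0.8867,  0.0821,  0.0009]))
0 [-0.05071006  0.01456208  0.3950575 ] [ 0.00157336 -0.28820844 -0.95756641]
-17 [-0.05071006  0.06248593  0.36560847] [ 0.00157336 -0.55558042 -0.83146131]
```

Run:
```python
from h import *
s=bot.read_state();R=Ro.from_rotvec(s['tcp_rot']).as_matrix()
ty=lean(40)[:,1]
tgt=g2w([-.07,-.09,.20]);print(tgt,cmd(s['tool_pos'],R,tgt,lean(0)))
print(cmd(s['tool_pos'],R,tgt+[0,-.1,.1],lean(20)))
```

```text
[ 0.45627849 -0.12895418  0.2       ] (array([-0.0458,  0.3649,  0.3822]), array([-0.8867,  0.0821,  0.0009]))
(array([-0.0458,  0.1149,  0.6322]), array([-0.4442,  0.0399,  0.0005]))
```

Emit:
play_rows([
  [[-0.012,-0.1,0.12],[0,0,0]],
  [[-0.015,-0.16,0.24],[0,0,0]],
  [[-0.03,-0.14,0.37],[-0.1,0.01,0]],
  [[-0.0458,-0.05,0.47],[-0.33,0.03,0]],
  [[-0.0458,0.09,0.5],[-0.56,0.05,0]],
  [[-0.0458,0.23,0.45],[-0.79,0.074,0]],
  [[-0.0458,0.365,0.3822],[-0.8867,0.0821,0.0009]],
  [[-0.0458,0.365,0.3822],[-0.8867,0.0821,0.0009]],
  [[-0.0458,0.365,0.3822],[-0.8867,0.0821,0.0009]],
])

```text
time: 12.75
tool_pos: [0.4567, -0.1291, 0.2008]
tcp_rot: [-1.571, 0.072, -0.074]
wrist_force: [0.4, -0.4, 0.8]
width: 1.006
```

```bash
python3 look.py w8 long_line pointer carriage
python3 - <<'E'
from h import *
z=np.load('w8.npz');P=campose('wrist',dict(tool_pos=z['pos'],tcp_rot=z['rot']))
print(proj(P,[g2w([-.077,-.016,.125])]),w2g(P[2]))
p=z['p'];cv2.imwrite('pics/w8c.png',cv2.resize(p[80:180,220:340],None,fx=6,fy=6,interpolation=cv2.INTER_CUBIC)[:,:,::-1])
E
```

```text
t 12.75 pos [ 0.4567 -0.1291  0.2008] F [ 0.43 -0.43  0.84] w 1.006
long_line [ 0.4576 -0.0494  0.1286] 0.61 [271. 112.]
pointer [ 0.4571 -0.0545  0.1294] 0.63 [271. 119.]
carriage [ 0.5343 -0.0446  0.127 ] 0.83 [371.  96.]
[[269.91565915 119.12991792]] [-0.07065394 -0.01551542  0.37640288]
```

View pics/w8.png

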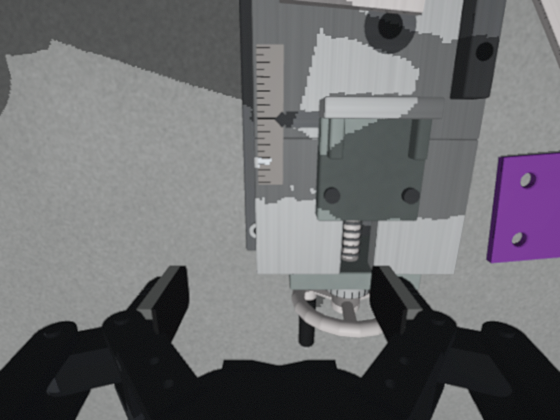

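View pics/w8c.png

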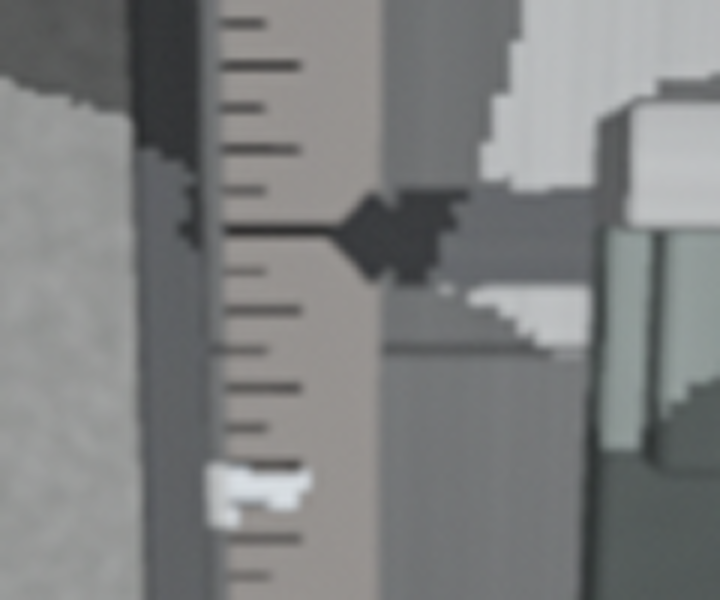

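The pointer tip at crop (333,235) is almost on the full-width line at crop y = 231. I measure the difference below the pixel.

Run:
```python
from h import *
z=np.load('w8.npz');p=z['p']
cv2.imwrite('pics/w8d.png',cv2.resize(p[105:135,250:300],None,fx=16,fy=16,interpolation=cv2.INTER_NEAREST)[:,:,::-1])
g=p.astype(float).mean(2)
# columns: dark centroid
for c in range(257,290):
    w=np.clip(150-g[110:130,c],0,None)
    base=np.median(g[112:126,c])
    if c<275:
        w=np.clip(g[[114,115,116,122,123],c].mean()-15-g[115:123,c],0,None);r=np.arange(115,123)
    else:
        w=np.clip(100-g[108:132,c],0,None);r=np.arange(108,132)
    print(c,round(float((w*r).sum()/max(w.sum(),1e-6)),2),int(w.sum()),g[112:128,c].astype(int))
```

```text
257 117.85 72 [115 133 136 135 125  94  80 105 129 134 133 131 119 110 127 134]
258 117.92 141 [113 141 147 147 133  89  54 100 141 148 146 143 125 110 138 146]
259 117.93 155 [112 143 149 148 136  88  48  99 143 150 148 145 126 109 141 149]
260 117.93 154 [112 143 149 148 135  88  48  99 144 149 148 145 125 110 140 148]
261 117.93 151 [112 143 148 147 135  89  48  99 143 149 148 145 126 110 140 148]
262 117.93 151 [112 143 148 147 134  89  48 100 143 149 147 144 125 109 139 148]
263 117.93 152 [115 143 148 147 135  88  48  99 144 149 147 144 127 113 140 148]
264 117.94 152 [131 145 147 148 135  88  51  98 144 148 148 146 136 131 143 147]
265 117.92 151 [144 146 148 147 134  88  50  99 144 148 147 146 146 145 146 147]
266 117.94 152 [146 147 146 147 135  89  48  98 144 149 147 147 146 146 147 146]
267 117.94 154 [147 146 148 148 135  88  49  98 144 149 147 146 146 147 146 146]
268 117.93 151 [146 147 147 147 135  89  49 100 144 149 147 146 145 146 147 146]
269 117.93 151 [146 146 147 147 135  89  49  99 144 149 147 147 146 146 147 146]
270 117.93 152 [146 146 147 147 135  89  48 100 
[... 804 characters left out ...]
 60  61  59  59  58  66  90 118 139]
281 119.11 530 [ 96  65  57  59  61  61  60  59  59  60  59  59  57  63  90 125]
282 119.09 538 [ 90  63  57  61  61  59  62  60  60  61  61  59  57  62  85 120]
283 119.02 474 [102  79  63  59  60  61  61  61  59  61  59  61  62  77 100 119]
284 119.13 412 [108  96  77  62  60  61  61  61  61  60  60  61  73  91 107 114]
285 119.39 425 [100  95  80  64  59  60  62  62  60  62  60  60  70  86  93 100]
286 119.4 551 [80 76 70 61 59 60 59 61 61 61 61 59 61 67 71 84]
287 119.16 619 [65 61 61 59 61 60 61 60 62 62 60 60 60 57 61 80]
288 119.06 629 [63 58 59 60 60 61 59 59 60 62 61 60 59 58 61 80]
289 119.12 622 [63 59 60 61 61 61 59 61 61 62 60 60 59 58 61 81]
```

View pics/w8d.png

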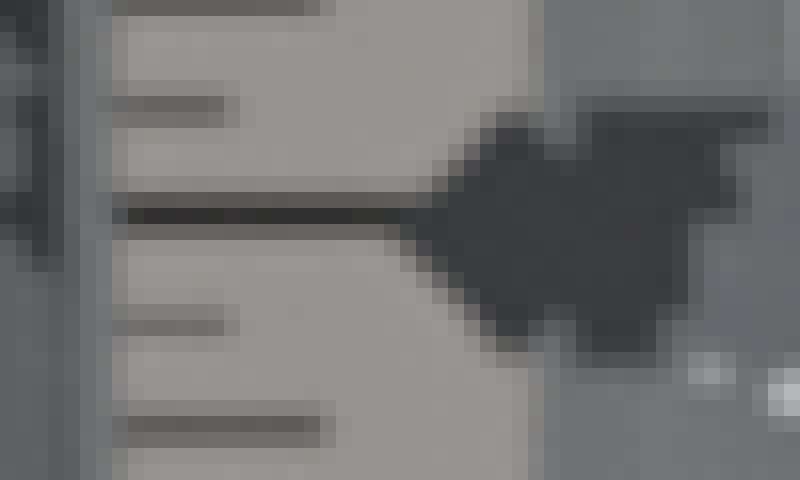

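Run:
```python
from h import *
z=np.load('w8.npz');P=campose('wrist',dict(tool_pos=z['pos'],tcp_rot=z['rot']));d=z['d'];c,R,o=P
for v in range(310,348,6):
  for u in range(298,316,3):
    x=und(c,[(u,v)])[0]; 
    if z['p'][v,u].mean()<60: print((u,v),w2g(R@np.array([x[0],x[1],1])*d[v,u]+o).round(4))
for a in (210,215,220,225,230):
    a=np.radians(a);print(proj(P,[g2w([.045*np.cos(a),-.272,.092+.045*np.sin(a)])]))
```

```text
(301, 322) [-0.0441 -0.2389  0.0736]
(304, 322) [-0.0408 -0.2376  0.0754]
(301, 328) [-0.0439 -0.2472  0.0736]
(304, 328) [-0.0406 -0.2454  0.0759]
(307, 328) [-0.0373 -0.2444  0.0772]
(310, 328) [-0.0338 -0.2449  0.0765]
(313, 328) [-0.0298 -0.2481  0.0724]
(301, 334) [-0.0438 -0.2545  0.0748]
(304, 334) [-0.0403 -0.2542  0.0752]
(307, 334) [-0.037  -0.2531  0.0765]
(310, 334) [-0.0334 -0.2543  0.075 ]
(313, 334) [-0.0295 -0.2568  0.0719]
(301, 340) [-0.0436 -0.263   0.0747]
(304, 340) [-0.0401 -0.2625  0.0753]
(307, 340) [-0.0366 -0.2623  0.0755]
(310, 340) [-0.0332 -0.262   0.0759]
(313, 340) [-0.0288 -0.2675  0.0691]
[[304.36506673 343.34204726]]
[[305.89563135 341.43782036]]
[[307.64611956 339.67470385]]
[[309.60088519 338.05991461]]
[[311.74408599 336.59962257]]
```

Run:
```python
from h import *
s=bot.read_state();R0=Ro.from_rotvec(s['tcp_rot']).as_matrix();R=lean(40);ty=R[:,1]
h=g2w([-.037,-.247,.0665]);g=h+.019*ty
for t,L in ((g-.1*ty+[0,.12,.17],20),(g-.1*ty+[0,0,.1],40),(g-.1*ty,40),(g,40)): print(cmd(s['tool_pos'],R0,t,lean(L)))
```

```text
(array([ 0.0306, -0.2211,  0.2432]), array([ 0.4444, -0.0405,  0.0045]))
(array([ 0.0306, -0.5211,  0.0682]), array([ 0.8867, -0.0835,  0.0048]))
(array([ 0.0306, -0.5211, -0.1818]), array([ 0.8867, -0.0835,  0.0048]))
(array([ 0.0458, -0.3611, -0.3733]), array([ 0.8867, -0.0835,  0.0048]))
```

Emit:
play_rows([
  [[0.01,-0.08,0.12],[0.2,-0.018,0.002]],
  [[0.03,-0.22,0.21],[0.44,-0.04,0.004]],
  [[0.03,-0.37,0.18],[0.67,-0.06,0.005]],
  [[0.03,-0.521,0.07],[0.8867,-0.0835,0.005]],
  [[0.0306,-0.521,-0.06],[0.8867,-0.0835,0.0048]],
  [[0.0306,-0.5211,-0.1818],[0.8867,-0.0835,0.0048]],
  [[0.034,-0.48,-0.23],[0.8867,-0.0835,0.0048]],
  [[0.04,-0.42,-0.3],[0.8867,-0.0835,0.0048]],
  [[0.0458,-0.3611,-0.3733],[0.8867,-0.0835,0.0048]],
  [[0.0458,-0.3611,-0.3733],[0.8867,-0.0835,0.0048]],
])

```text
time: 14.2
tool_pos: [0.4725, -0.2732, 0.049]
tcp_rot: [-0.867, 0.043, -0.086]
wrist_force: [-0.7, -0.5, 0.9]
width: 1.001
```

Emit:
play_rows([
  [[0,0,0],[0,0,0]],
])

```text
time: 14.32
tool_pos: [0.4751, -0.2765, 0.0521]
tcp_rot: [-0.873, 0.038, -0.089]
wrist_force: [-0.3, -0.0, 0.5]
width: 1.002
```

```bash
python3 look.py w9
python3 - <<'E'
from h import *
z=np.load('w9.npz');R=Ro.from_rotvec(z['rot']).as_matrix();print('grasp g',w2g(z['pos']-.019*R[:,1]))
P=campose('wrist',dict(tool_pos=z['pos'],tcp_rot=z['rot']));d=z['d'];c,R,o=P
for v in (220,250,280):
  row=z['p'][v].mean(1);us=[u for u in range(240,320) if row[u]<50 and .15<d[v,u]]
  X=np.array([w2g(R@np.array([*und(c,[(u,v)])[0],1])*d[v,u]+o) for u in us]); 
  if len(us): print(v,us[0],us[-1],X.mean(0).round(4),X[:,2].max().round(4))
E
```

```text
t 14.325 pos [ 0.4751 -0.2765  0.0521] F [-0.33 -0.02  0.54] w 1.002
grasp g [-0.03727987 -0.24728221  0.06669044]
220 264 295 [-0.0373 -0.2269  0.075 ] 0.0777
250 263 296 [-0.0375 -0.244   0.0748] 0.0777
280 263 297 [-0.0372 -0.2599  0.075 ] 0.0779
```

View pics/w9.png

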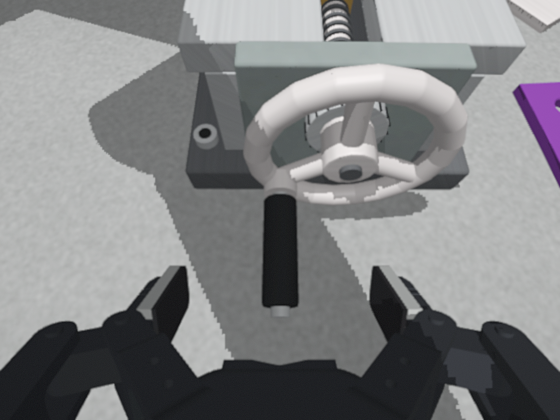

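The handle is centred between the jaws at about (280,250). I grip it and make a 35.5° arc.

Emit:
play_rows([
  [[0,0,0],[0,0,0]],
  [[0,0,0],[0,0,0]],
  [[0,0,0],[0,0,0]],
  [[0,0,0],[0,0,0]],
  [[0,0,0],[0,0,0]],
], gripper=1.0)

```text
time: 15.0
tool_pos: [0.4762, -0.274, 0.0529]
tcp_rot: [-0.871, 0.036, -0.088]
wrist_force: [0.6, 0.8, 4.7]
width: 0.0
```

```bash
python3 circ.py 213.5 7.1 5;  python3 - <<'E'
from h import *
s=bot.read_state();R=Ro.from_rotvec(s['tcp_rot']).as_matrix();print(s['width'],'grasp g',w2g(s['tool_pos']-.019*R[:,1]),s['wrist_force'])
E
```

```text
[[[-0.0069, 0.0007, 0.0121], [0, 0, 0]], [[-0.0123, 0.0012, 0.0249], [0, 0, 0]], [[-0.0161, 0.0015, 0.0383], [0, 0, 0]], [[-0.0182, 0.0017, 0.0521], [0, 0, 0]], [[-0.0185, 0.0018, 0.066], [0, 0, 0]]]
0.0002286562351767067 grasp g [-0.03644413 -0.2447679   0.06740179] [0.63049504 0.8104943  4.68979853]
```

```bash
python3 look.py w10
```

```text
t 15.0 pos [ 0.4762 -0.274   0.0529] F [0.63 0.81 4.69] w 0.0
```

View pics/w10.png

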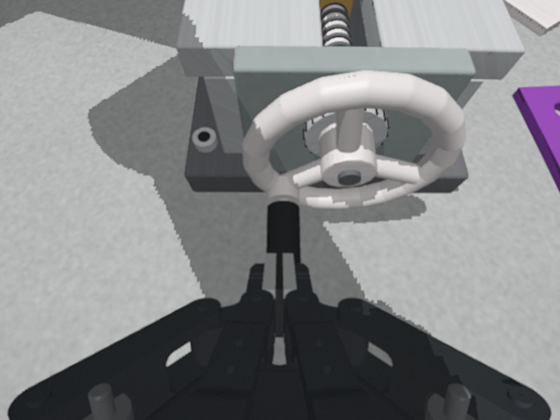

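The fingers slipped off and shut above the handle, so the grip was too shallow. I reopen and go about 10 mm deeper.

Emit:
play_rows([
  [[-0.001,-0.016,0.019],[0,0,0]],
  [[-0.001,-0.016,0.019],[0,0,0]],
  [[-0.001,-0.016,0.019],[0,0,0]],
  [[-0.001,-0.016,0.019],[0,0,0]],
  [[0.002,0.01,-0.019],[0,0,0]],
  [[0.002,0.01,-0.019],[0,0,0]],
], gripper=0.0)

```text
time: 15.8
tool_pos: [0.4744, -0.2677, 0.0419]
tcp_rot: [-0.869, 0.041, -0.084]
wrist_force: [-0.3, 0.1, 0.1]
width: 1.001
```

```bash
python3 look.py w11
cat > hd.py <<'E'
from h import *
import sys
z=np.load(sys.argv[1]+'.npz');R=Ro.from_rotvec(z['rot']).as_matrix();print('grasp g',w2g(z['pos']-.019*R[:,1]))
P=campose('wrist',dict(tool_pos=z['pos'],tcp_rot=z['rot']));d=z['d'];c,R,o=P
for v in (220,250,280):
  row=z['p'][v].mean(1);us=[u for u in range(240,320) if row[u]<50 and .15<d[v,u]]
  X=np.array([w2g(R@np.array([*und(c,[(u,v)])[0],1])*d[v,u]+o) for u in us]); 
  if len(us): print(v,us[0],us[-1],X.mean(0).round(4),X[:,2].max().round(4))
E
python3 hd.py w11
```

```text
t 15.8 pos [ 0.4744 -0.2677  0.0419] F [-0.28  0.08  0.08] w 1.001
grasp g [-0.03871581 -0.23866746  0.05643943]
220 271 304 [-0.0347 -0.2209  0.0712] 0.074
250 271 305 [-0.0345 -0.2374  0.0712] 0.0739
280 271 306 [-0.0346 -0.2526  0.071 ] 0.0729
```

View pics/w11.png

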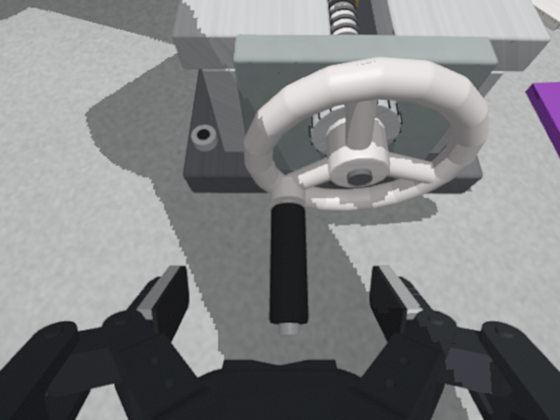

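Emit:
play_rows([
  [[0.008,-0.018,0.005],[0,0,0]],
  [[0.008,-0.018,0.005],[0,0,0]],
  [[0.008,-0.018,0.005],[0,0,0]],
])

```text
time: 16.23
tool_pos: [0.4792, -0.2778, 0.046]
tcp_rot: [-0.873, 0.038, -0.087]
wrist_force: [-0.6, -0.3, 0.4]
width: 0.997
```

Emit:
play_rows([
  [[0,0,0],[0,0,0]],
  [[0,0,0],[0,0,0]],
  [[0,0,0],[0,0,0]],
  [[0,0,0],[0,0,0]],
  [[0,0,0],[0,0,0]],
], gripper=1.0)

```text
time: 16.85
tool_pos: [0.4786, -0.2774, 0.0458]
tcp_rot: [-0.872, 0.039, -0.086]
wrist_force: [-0.9, -1.6, 0.9]
width: 0.158
```

```bash
python3 look.py w12;python3 hd.py w12|head -1; python3 circ.py 219.7 8.34 5
```

```text
t 16.85 pos [ 0.4786 -0.2774  0.0458] F [-0.88 -1.57  0.91] w 0.158
grasp g [-0.03369416 -0.24783344  0.06033863]
[[[-0.0095, 0.0009, 0.0133], [0, 0, 0]], [[-0.0169, 0.0016, 0.0279], [0, 0, 0]], [[-0.0222, 0.0021, 0.0434], [0, 0, 0]], [[-0.0251, 0.0024, 0.0594], [0, 0, 0]], [[-0.0258, 0.0025, 0.0758], [0, 0, 0]]]
```

View pics/w12.png

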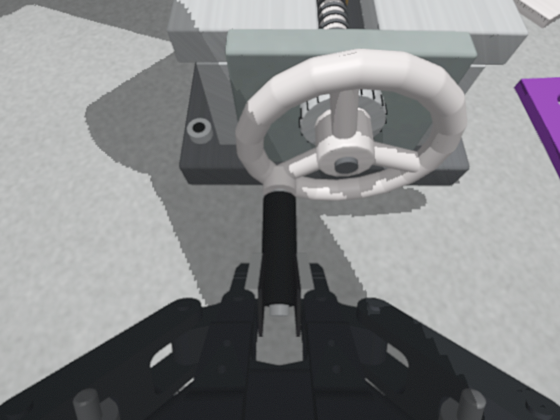

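It is gripped (width 0.158). Now the 41.7° arc.

Emit:
play_rows([
  [[-0.0095,0.0009,0.0133],[0,0,0]],
  [[-0.0169,0.0016,0.0279],[0,0,0]],
  [[-0.0222,0.0021,0.0434],[0,0,0]],
  [[-0.0251,0.0024,0.0594],[0,0,0]],
  [[-0.0258,0.0025,0.0758],[0,0,0]],
  [[-0.0258,0.0025,0.0758],[0,0,0]],
  [[-0.0258,0.0025,0.0758],[0,0,0]],
])

```text
time: 17.77
tool_pos: [0.4677, -0.2762, 0.0773]
tcp_rot: [-0.871, 0.039, -0.085]
wrist_force: [-6.2, -2.6, -0.1]
width: 0.159
```

Emit:
play_rows([
  [[0,0,0],[0,0,0]],
  [[0,0,0],[0,0,0]],
  [[0,0,0],[0,0,0]],
  [[0,0,0],[0,0,0]],
], gripper=0.0)

```text
time: 18.27
tool_pos: [0.4689, -0.2762, 0.0763]
tcp_rot: [-0.872, 0.038, -0.087]
wrist_force: [0.8, 0.3, -0.6]
width: 0.989
```

```bash
python3 look.py w13;python3 hd.py w13
python3 - <<'E'
from h import *
s=bot.read_state();R=Ro.from_rotvec(s['tcp_rot']).as_matrix()
tgt=g2w([-.07,-.09,.20]);print(tgt,cmd(s['tool_pos'],R,tgt,lean(0)))
E
```

```text
t 18.275 pos [ 0.4689 -0.2762  0.0763] F [ 0.78  0.28 -0.63] w 0.989
grasp g [-0.04348289 -0.24758376  0.09085299]
220 261 293 [-0.0452 -0.2284  0.1022] 0.1043
250 260 293 [-0.0452 -0.2453  0.1022] 0.1049
280 259 294 [-0.0451 -0.2609  0.1024] 0.1049
[ 0.45627849 -0.12895418  0.2       ] (array([-0.0313,  0.3681,  0.3093]), array([-0.8851,  0.0855, -0.0048]))
```

Emit:
play_rows([
  [[-0.012,-0.1,0.12],[0,0,0]],
  [[-0.015,-0.16,0.24],[0,0,0]],
  [[-0.03,-0.12,0.36],[-0.15,0.014,0]],
  [[-0.0313,0.0,0.43],[-0.38,0.036,0]],
  [[-0.0313,0.14,0.44],[-0.61,0.058,0]],
  [[-0.0313,0.27,0.38],[-0.83,0.08,0]],
  [[-0.0313,0.368,0.3093],[-0.8851,0.0855,-0.0048]],
  [[-0.0313,0.368,0.3093],[-0.8851,0.0855,-0.0048]],
  [[-0.0313,0.368,0.3093],[-0.8851,0.0855,-0.0048]],
])

```text
time: 19.45
tool_pos: [0.4564, -0.1291, 0.2003]
tcp_rot: [-1.57, 0.074, -0.074]
wrist_force: [0.6, 0.2, 1.0]
width: 1.001
```

```bash
python3 look.py w14
python3 - <<'E'
from h import *
z=np.load('w14.npz');p=z['p'];P=campose('wrist',dict(tool_pos=z['pos'],tcp_rot=z['rot']))
print(proj(P,[g2w([-.077,-.016,.125])]),w2g(P[2]))
cv2.imwrite('pics/w14d.png',cv2.resize(p[95:145,240:310],None,fx=11,fy=11,interpolation=cv2.INTER_NEAREST)[:,:,::-1])
g=p.astype(float).mean(2)
for c in range(258,296): print(c,g[108:130,c].astype(int))
E
```

```text
t 19.45 pos [ 0.4564 -0.1291  0.2003] F [0.64 0.16 1.03] w 1.001
[[270.29631981 119.22353576]] [-0.07071365 -0.01573275  0.37593173]
258 [145 145 133 102 110 138 143 142 135 105  67  97 137 143 143 140 122  96
 120 137 140 138]
259 [149 148 135 101 112 143 149 147 140 106  58  97 144 149 148 146 125  95
 126 146 148 146]
260 [147 148 135 101 112 144 148 147 140 107  58  97 144 149 149 146 126  96
 126 147 149 147]
261 [147 147 134 102 113 144 149 147 139 107  59  96 143 149 148 146 125  95
 126 146 148 147]
262 [147 146 134 100 111 143 149 148 140 107  58  97 144 149 147 146 125  95
 126 146 147 147]
263 [147 145 135 106 113 142 148 148 140 107  58  98 144 149 147 145 124  98
 127 146 148 147]
264 [147 147 139 124 124 143 148 147 141 107  59  98 144 149 147 145 130 114
 135 147 148 147]
265 [147 147 146 141 139 145 148 147 140 107  58  98 144 149 147 146 140 134
 143 147 149 146]
266 [146 147 147 147 145 147 147 147 141 107  59  97 143 149 147 147 146 146
 147 148 147 147]
267 [146 146 146 146 146 146 146 148 140 107  60  99 144 149 147 147 147 146
 147 147 148 147]
268 [147 146 146 
[... 1942 characters left out ...]
2  60  60  59  63
  86 110 115 113]
289 [113 107  87  63  59  59  60  61  60  60  60  61  61  62  61  60  58  64
  87 112 115 114]
290 [115 109  88  63  59  61  60  59  60  60  61  62  61  62  60  59  58  64
  88 112 116 115]
291 [116 111  87  64  58  60  59  61  61  59  60  60  61  60  59  59  58  62
  88 112 116 116]
292 [117 110  87  65  60  60  61  61  60  58  60  63  67  67  64  59  56  64
  97 125 126 117]
293 [116 110  87  63  59  59  58  59  60  59  63  77  90  90  82  68  62  78
 129 165 156 123]
294 [115 109  87  63  59  60  59  59  59  59  73  95 106 106 101  92  87 100
 151 187 175 130]
295 [114 108  86  62  59  61  65  66  67  66  83 102 109 108 105 103 101 112
 156 190 176 129]
```

View pics/w14d.png

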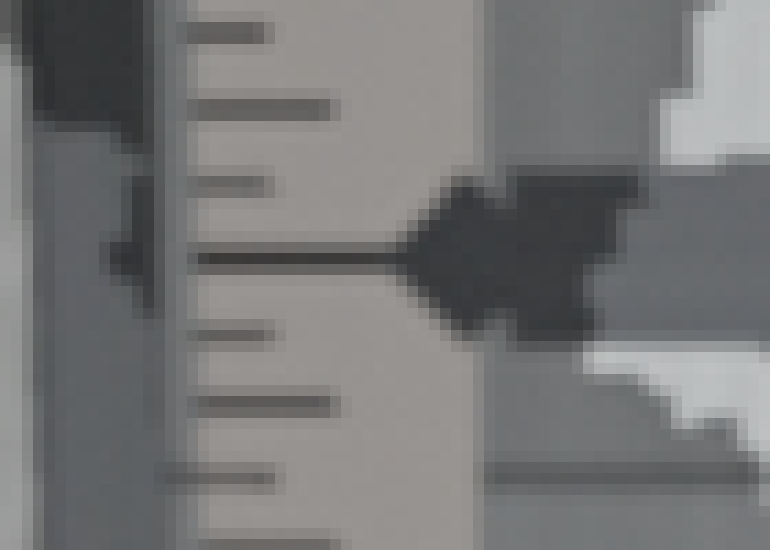

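The pointer axis is at row 118.05 and the line at row 118.0, a difference under 0.1 mm. Now I locate the blank, first with the existing w1 view.

```bash
cat > blank.py <<'E'
from h import *
import sys
def find(tag,seed=None):
    z=np.load(tag+'.npz');P=campose('wrist',dict(tool_pos=z['pos'],tcp_rot=z['rot']));d=z['d'];c,R,o=P
    v,u=np.nonzero(d>0);x=und(c,np.c_[u,v]);X=((np.c_[x,np.ones(len(x))]*d[v,u][:,None])@R.T+o-G0)@RG
    m=(abs(X[:,2]-.1335)<.003)&(abs(X[:,0])<.09)&(X[:,1]>-.02)&(X[:,1]<.235)
    im=np.zeros(d.shape,np.uint8);im[v[m],u[m]]=255
    im=cv2.morphologyEx(im,cv2.MORPH_OPEN,np.ones((3,3)))
    n,l,st,ce=cv2.connectedComponentsWithStats(im);k=1+np.argmax(st[1:,4])
    cs=max(cv2.findContours((l==k).astype(np.uint8),cv2.RETR_EXTERNAL,cv2.CHAIN_APPROX_NONE)[0],key=cv2.contourArea)[:,0].astype(float)
    W=w2g(on_plane(P,cs,.133)); 
    r=cv2.minAreaRect(W[:,:2].astype(np.float32)*1000); return r,cv2.boxPoints(r),st[k],W
if __name__=='__main__':
    r,b,st,W=find(sys.argv[1]);print('rect mm',np.round(r[0],1),np.round(r[1],1),round(r[2],2));print(b.round(1).tolist(),st)
    print('x range',W[:,0].min(),W[:,0].max(),'y',W[:,1].min(),W[:,1].max())
E
python3 blank.py w1
```

```text
rect mm [-15.4 124.8] [130.9  99.9] 85.71
[[-70.0999984741211, 63.29999923706055], [29.5, 55.79999923706055], [39.29999923706055, 186.3000030517578], [-60.29999923706055, 193.8000030517578]] [  242    24   102   135 11195]
x range -0.06858804076991058 0.03873760106444506 y 0.05664259950958433 0.193407622505729
```

The blank's centre is at gauge (-15.4, 124.8) mm, turned -4.3°, and it measures 131 x 100 mm, which matches the text. I shut the fingers and go to the robot's side of it.

Run:
```python
from h import *
s=bot.read_state();R=Ro.from_rotvec(s['tcp_rot']).as_matrix()
for t in ([-.095,.125,.20],[-.095,.125,.1285]):print(cmd(s['tool_pos'],R,g2w(t),lean(0)))
z=np.load('w14.npz');P=campose('wrist',dict(tool_pos=z['pos'],tcp_rot=z['rot']))
print(w2g(on_plane(P,[(268,118.0)],.125)),'ex',RG[:,0],'ey',RG[:,1])
```

```text
(array([-0.0124,  0.5437, -0.0016]), array([0.0006, 0.0011, 0.0012]))
(array([-0.0124,  0.5437, -0.1803]), array([0.0006, 0.0011, 0.0012]))
[[-0.07877607 -0.01508586  0.125     ]] ex [ 0.99549089 -0.09485717 -0.        ] ey [0.09485717 0.99549089 0.        ]
```

Emit:
play_rows([
  [[-0.0124,0.15,0.0],[0,0,0]],
  [[-0.0124,0.29,0.0],[0,0,0]],
  [[-0.0124,0.43,0.0],[0,0,0]],
  [[-0.0124,0.5437,-0.03],[0,0,0]],
  [[-0.0124,0.5437,-0.12],[0,0,0]],
  [[-0.0124,0.5437,-0.175],[0,0,0]],
  [[-0.0124,0.5437,-0.175],[0,0,0]],
  [[-0.0124,0.5437,-0.175],[0,0,0]],
], gripper=1.0)

```text
time: 20.5
tool_pos: [0.4528, 0.0875, 0.1311]
tcp_rot: [-1.569, 0.075, -0.078]
wrist_force: [0.4, -0.2, 0.5]
width: 0.002
```

```bash
python3 look.py w15; python3 -c "
from h import *
s=bot.read_state();print(w2g(s['tool_pos']))"; python3 blank.py w15
```

```text
t 20.5 pos [0.4528 0.0875 0.1311] F [ 0.36 -0.25  0.48] w 0.002
[-0.0938889   0.12535203  0.13145595]
rect mm [-16.  124.8] [130.7 101.5] 85.54
[[-71.5999984741211, 63.599998474121094], [29.600000381469727, 55.70000076293945], [39.70000076293945, 186.0], [-61.5, 193.89999389648438]] [  319   132   199   209 29083]
x range -0.06899347991592371 0.039296821704788286 y 0.05582727629605326 0.1925898299704604
```

View pics/w15.png

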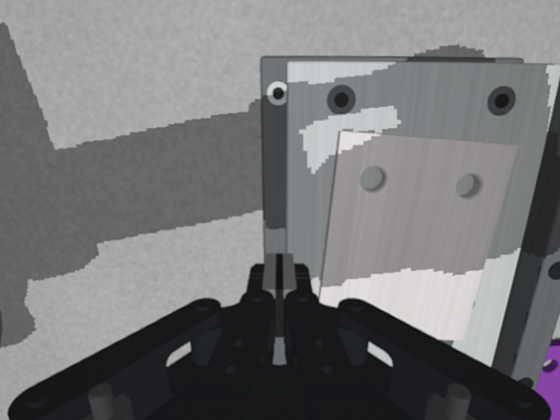

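Emit:
play_rows([
  [[0.0,0.0,-0.007],[0,0,0]],
  [[0.02,-0.0019,-0.007],[0,0,0]],
  [[0.037,-0.0035,-0.007],[0,0,0]],
  [[0.05,-0.0048,-0.007],[0,0,0]],
  [[0.062,-0.0059,-0.007],[0,0,0]],
  [[0.074,-0.007,-0.007],[0,0,0]],
  [[0.082,-0.0078,-0.007],[0,0,0]],
])

```text
time: 21.42
tool_pos: [0.4842, 0.0853, 0.127]
tcp_rot: [-1.57, 0.075, -0.074]
wrist_force: [0.1, 0.3, 0.4]
width: 0.0
```

```bash
python3 look.py w16; python3 -c "
from h import *
s=bot.read_state();print(w2g(s['tool_pos']))"; python3 blank.py w16
```

```text
t 21.425 pos [0.4842 0.0853 0.127 ] F [0.13 0.35 0.41] w 0.0
[-0.0622107   0.12594469  0.12703329]
rect mm [-15.3 131.5] [116.9 100.8] 85.64
[[-70.0, 77.0999984741211], [30.399999618530273, 69.4000015258789], [39.29999923706055, 186.0], [-61.099998474121094, 193.60000610351562]] [  274   134   193   196 26143]
x range -0.06599664689010451 0.038938677367638744 y 0.06955611813434699 0.19261703955640688
```

View pics/w16.png

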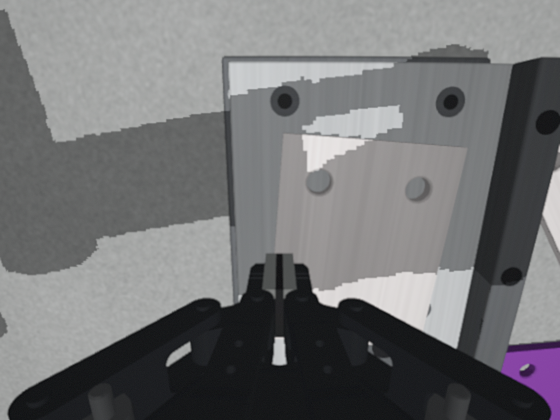

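Run:
```python
from h import *
z=np.load('w16.npz');p=z['p'];P=campose('wrist',dict(tool_pos=z['pos'],tcp_rot=z['rot']))
print(proj(P,[z['pos']]))
cv2.imwrite('pics/w16c.png',cv2.resize(p[180:300,220:360],None,fx=5,fy=5,interpolation=cv2.INTER_CUBIC)[:,:,::-1])
```

```text
[[279.75199128 245.65561663]]
```

View pics/w16c.png

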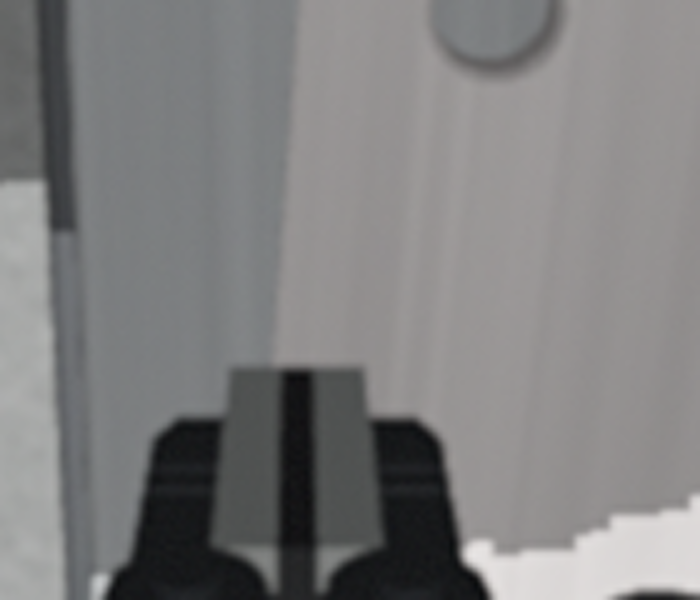

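The tips stand above the blank: the pad end shows at row 253, while the reported TCP projects to row 246. I measure where the real tip is.

Run:
```python
from h import *
for tag in ('w16','w15','w10'):
    z=np.load(tag+'.npz');T=cams.calibration('wrist')['tool_from_camera'];c=cams.calibration('wrist');d=z['d']
    for u in (270,289):
        for v in (252,254,256,260,270,280,288):
            x=und(c,[(u,v)])[0];X=T[:3,:3]@np.array([x[0],x[1],1])*d[v,u]+T[:3,3];print(tag,(u,v),(X*1000).round(1))
```

```text
w16 (270, 252) [-6.1  2.7 -5.4]
w16 (270, 254) [ -4.9 -38.   11.7]
w16 (270, 256) [ -4.8 -40.4  11.8]
w16 (270, 260) [ -4.7 -45.   11.9]
w16 (270, 270) [ -4.4 -55.8  12.3]
w16 (270, 280) [ -4.2 -63.2  11.7]
w16 (270, 288) [ -4.  -69.7  11.8]
w16 (289, 252) [ 5.5 -6.2 -1.5]
w16 (289, 254) [  4.4 -37.2  11.4]
w16 (289, 256) [  4.2 -40.3  11.7]
w16 (289, 260) [  4.1 -45.8  12.3]
w16 (289, 270) [  3.7 -55.8  12.3]
w16 (289, 280) [  3.5 -63.3  11.7]
w16 (289, 288) [  3.3 -70.3  12.2]
w15 (270, 252) [ -9.  100.5 -49.2]
w15 (270, 254) [ -4.9 -37.7  11.6]
w15 (270, 256) [ -4.8 -40.4  11.8]
w15 (270, 260) [ -4.7 -43.3  11.1]
w15 (270, 270) [ -4.4 -56.9  13. ]
w15 (270, 280) [ -4.2 -63.5  11.9]
w15 (270, 288) [ -4.  -71.2  12.7]
w15 (289, 252) [ 5.9  5.3 -6.6]
w15 (289, 254) [  4.3 -37.7  11.6]
w15 (289, 256) [  4.2 -41.6  12.3]
w15 (289, 260) [  4.1 -45.3  12. ]
w15 (289, 270) [  3.8 -55.3  12.1]
w15 (289, 280) [  3.5 -64.3  12.3]
w15 (289, 288) [  3.3 -70.3  12.2]
w10 (270, 252) [ -5.4 -20.6   5. ]
w10 (270, 254) [ -4.9 -38.1  11.8]
w10 (270, 256) [ -4.8 -40.9  12. ]
w10 (270, 260) [ -4.7 -44.9  11.9]
w10 (270, 270) [ -4.4 -55.4  12.2]
w10 (270, 280) [ -4.2 -63.8  12. ]
w10 (270, 288) [ -4.  -70.2  12.2]
w10 (289, 252) [  4.9 -21.7   5.5]
w10 (289, 254) [  4.4 -36.9  11.2]
w10 (289, 256) [  4.2 -40.9  12. ]
w10 (289, 260) [  4.1 -44.8  11.8]
w10 (289, 270) [  -0.7 -175.7   74.4]
w10 (289, 280) [  3.5 -64.1  12.2]
w10 (289, 288) [  3.3 -70.1  12.1]
```

Run:
```python
from h import *
T=cams.calibration('wrist')['tool_from_camera'];c=cams.calibration('wrist')
def t(z,u,v):
    x=und(c,[(u,v)])[0];return ((T[:3,:3]@np.array([x[0],x[1],1])*z['d'][v,u]+T[:3,3])*1000).round(1)
z=np.load('w12.npz')
for u,v in [(240,268),(240,275),(240,290),(255,300),(262,320),(318,268),(318,280),(302,300),(298,320),(280,220),(280,250),(280,280),(280,300)]: print((u,v),z['p'][v,u],t(z,u,v))
p=z['p'];cv2.imwrite('pics/w12c.png',cv2.resize(p[240:360,200:360],None,fx=5,fy=5,interpolation=cv2.INTER_CUBIC)[:,:,::-1])
z=np.load('w13.npz')
for u,v in [(180,270),(175,290),(150,300),(378,270),(390,300)]: print('open',(u,v),z['p'][v,u],t(z,u,v))
```

```text
(240, 268) [34 37 39] [-18.6 -45.7   8.2]
(240, 275) [34 37 39] [-18.  -51.1   7.5]
(240, 290) [32 36 38] [-14.9 -75.3  14.3]
(255, 300) [31 33 36] [ -9.1 -79.1  12.6]
(262, 320) [41 41 42] [ -7.3 -70.1  -2.3]
(318, 268) [32 35 38] [ 17.5 -46.    8.3]
(318, 280) [33 37 38] [ 16.2 -56.5   7.9]
(302, 300) [31 34 36] [  8.2 -72.5   8.3]
(298, 320) [43 44 44] [  7.1 -69.1  -3.1]
(280, 220) [27 30 31] [  0.1 -17.2  22.2]
(280, 250) [29 29 32] [  0.  -27.4   9.2]
(280, 280) [30 32 34] [ -0.  -37.5  -2.7]
(280, 300) [31 32 33] [ -0.  -43.8 -10. ]
open (180, 270) [27 27 28] [-43.  -55.9  12.4]
open (175, 290) [24 23 26] [-42.7 -65.    8.1]
open (150, 300) [104 106 106] [-47.4 -77.7  11.6]
open (378, 270) [45 45 47] [ 42.  -55.7  12.2]
open (390, 300) [27 29 29] [ 41.5 -73.4   8.7]
```

View pics/w12c.png

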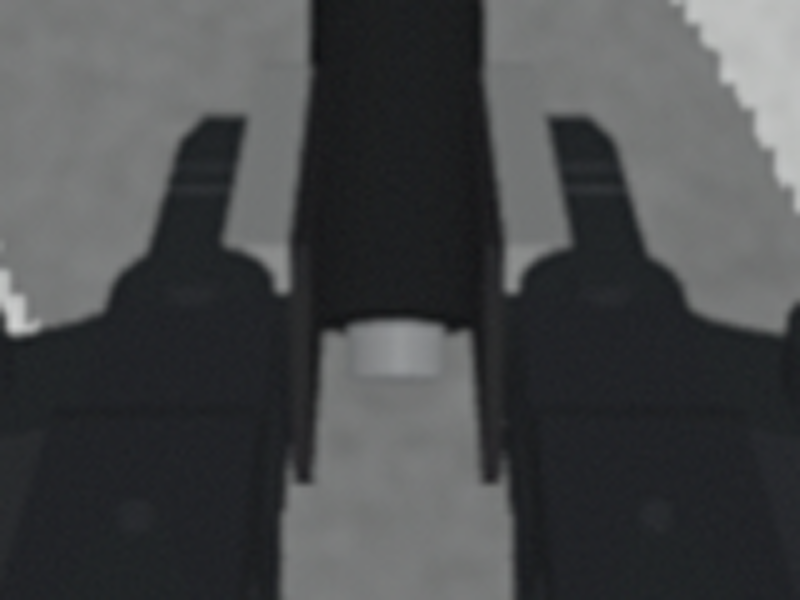

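So the real pad ends are about 37 mm behind the reported TCP. This explains the shallow grip and why there was no contact here. I take the tips at TCP z + 37 mm, back off beside the blank and descend in two stages.

Emit:
play_rows([
  [[-0.065,0.0062,0.0],[0,0,0]],
  [[-0.065,0.0062,0.0],[0,0,0]],
  [[-0.065,0.0062,-0.04],[0,0,0]],
  [[-0.065,0.0062,-0.075],[0,0,0]],
  [[-0.065,0.0062,-0.082],[0,0,0]],
  [[-0.065,0.0062,-0.082],[0,0,0]],
])

```text
time: 22.22
tool_pos: [0.4577, 0.0877, 0.0935]
tcp_rot: [-1.57, 0.076, -0.074]
wrist_force: [0.8, -0.4, 0.1]
width: 0.001
```

```bash
python3 look.py w17; python3 -c "
from h import *
s=bot.read_state();print(w2g(s['tool_pos']))
z=np.load('w17.npz');p=z['p'];cv2.imwrite('pics/w17c.png',cv2.resize(p[180:300,220:360],None,fx=5,fy=5,interpolation=cv2.INTER_CUBIC)[:,:,::-1])
"
```

```text
t 22.225 pos [0.4577 0.0877 0.0935] F [ 0.77 -0.38  0.05] w 0.001
[-0.08877329  0.12592004  0.0938863 ]
```

View pics/w17c.png

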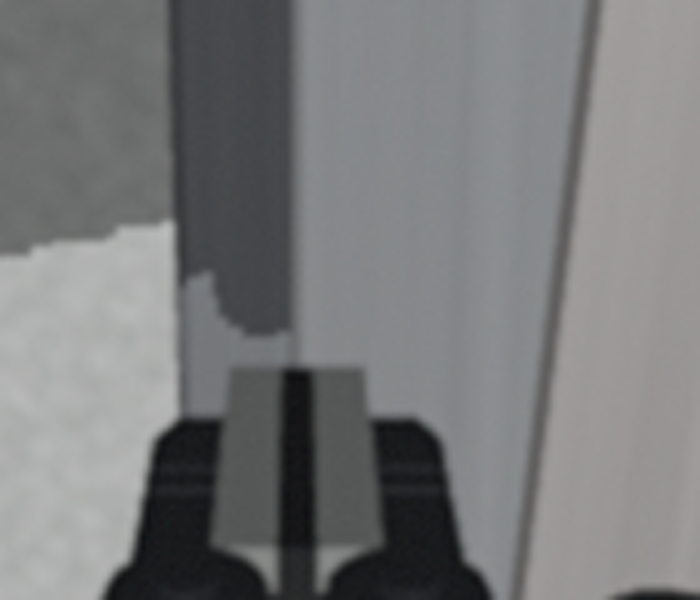

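Emit:
play_rows([
  [[0.0,0.0,-0.006],[0,0,0]],
  [[0.02,-0.0019,-0.006],[0,0,0]],
  [[0.038,-0.0036,-0.006],[0,0,0]],
  [[0.05,-0.0048,-0.006],[0,0,0]],
  [[0.062,-0.0059,-0.006],[0,0,0]],
  [[0.074,-0.007,-0.006],[0,0,0]],
  [[0.086,-0.0082,-0.006],[0,0,0]],
  [[0.0945,-0.009,-0.006],[0,0,0]],
])

```text
time: 23.28
tool_pos: [0.4911, 0.0847, 0.0925]
tcp_rot: [-1.569, 0.083, -0.067]
wrist_force: [-20.9, 2.1, 21.7]
width: -0.004
```

```bash
python3 look.py w18; python3 -c "
from h import *
s=bot.read_state();print(w2g(s['tool_pos']),s['wrist_force']@RG)"; python3 blank.py w18
```

```text
t 23.275 pos [0.4911 0.0847 0.0925] F [-20.9    2.07  21.71] w -0.004
[-0.05567535  0.12601734  0.09246909] [-15.38360263  -0.02275612  16.22553484]
rect mm [  7.3 144.1] [111.7 144.8] 0.24
[[-48.900001525878906, 216.3000030517578], [-48.29999923706055, 71.5], [63.5, 72.0], [62.900001525878906, 216.8000030517578]] [  294    79   266   289 38617]
x range -0.04851066895323291 0.06328965026556041 y 0.07194699413038382 0.21674254717289154
```

View pics/w18.png

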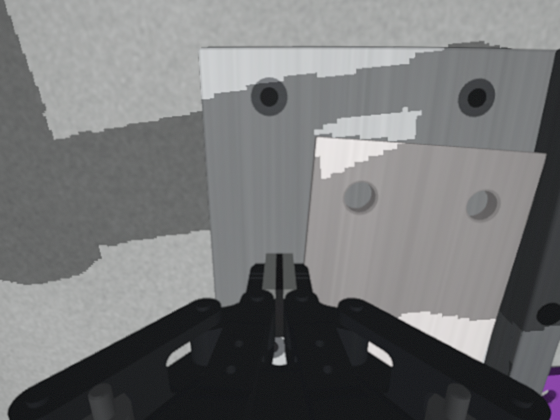

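There is an upward force of 22 N, so the tip is rubbing on the plate. I raise it 3 mm and back off 3 mm.

Emit:
play_rows([
  [[-0.008,0.0008,0.008],[0,0,0]],
  [[-0.008,0.0008,0.008],[0,0,0]],
  [[-0.008,0.0008,0.008],[0,0,0]],
])

```text
time: 23.7
tool_pos: [0.493, 0.0845, 0.0951]
tcp_rot: [-1.569, 0.074, -0.075]
wrist_force: [0.2, 0.3, -0.3]
width: 0.001
```

```bash
python3 look.py w19
python3 - <<'E'
from h import *
s=bot.read_state();print(w2g(s['tool_pos']),s['wrist_force']@RG)
z=np.load('w19.npz');p=z['p'];P=campose('wrist',dict(tool_pos=z['pos'],tcp_rot=z['rot']));d=z['d'];c,R,o=P
for u,v in [(330,160),(420,180),(400,270),(530,160),(340,280),(320,290),(430,300),(250,150),(240,250)]:
    x=und(c,[(u,v)])[0]; print((u,v),w2g(R@np.array([x[0],x[1],1])*d[v,u]+o).round(4))
cv2.imwrite('pics/w19c.png',cv2.resize(p[60:400,190:560],None,fx=2,fy=1.75,interpolation=cv2.INTER_CUBIC)[:,:,::-1])
E
```

```text
t 23.7 pos [0.493  0.0845 0.0951] F [ 0.19  0.3  -0.31] w 0.001
[-0.05373739  0.12596019  0.09508464] [ 0.35126811 -0.32686256  0.96039254]
(330, 160) [-0.0316  0.1829  0.1334]
(420, 180) [0.0096 0.174  0.1333]
(400, 270) [0.005  0.1296 0.1346]
(530, 160) [0.0581 0.1833 0.1339]
(340, 280) [-0.0238  0.1236  0.1332]
(320, 290) [-0.0336  0.1181  0.1335]
(430, 300) [0.023  0.1119 0.1334]
(250, 150) [-0.0675  0.1866  0.1258]
(240, 250) [-0.0739  0.1369  0.1266]
```

View pics/w19c.png

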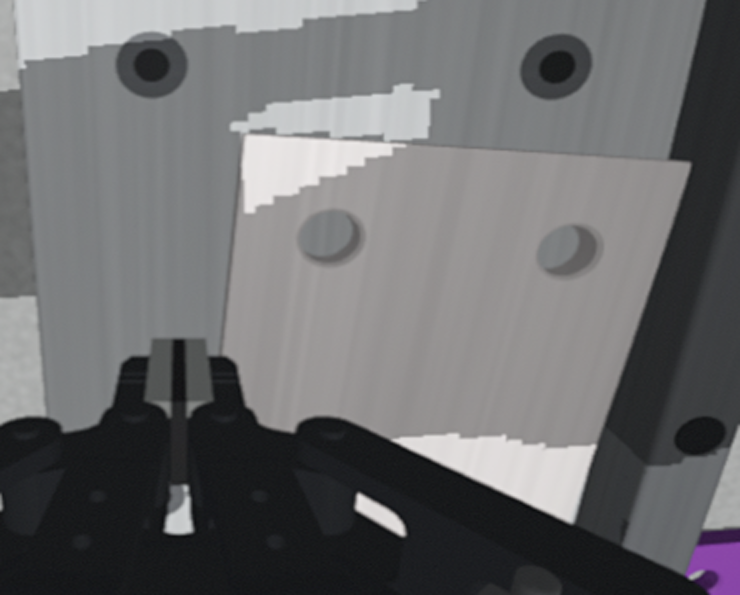

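The blank's far corner is touching the fence at crop (690,165) and it is still turned. I shift 20 mm towards its near end and push on slowly.

Emit:
play_rows([
  [[-0.012,0.001,0.0],[0,0,0]],
  [[-0.017,-0.049,0.0],[0,0,0]],
  [[-0.006,-0.05,0.0],[0,0,0]],
  [[0.004,-0.051,0.0],[0,0,0]],
  [[0.012,-0.052,0.0],[0,0,0]],
  [[0.018,-0.0525,0.0],[0,0,0]],
  [[0.018,-0.0525,0.0],[0,0,0]],
])

```text
time: 24.62
tool_pos: [0.4964, 0.0634, 0.0941]
tcp_rot: [-1.571, 0.081, -0.068]
wrist_force: [-7.9, -2.6, 3.5]
width: -0.002
```

```bash
python3 look.py w20
cat > edge.py <<'E'
from h import *
import sys
s=bot.read_state();print('tcp g',w2g(s['tool_pos']),'Fg',(np.array(s['wrist_force'])@RG).round(2),'t',s['time'])
if len(sys.argv)>1:
    z=np.load(sys.argv[1]+'.npz');P=campose('wrist',dict(tool_pos=z['pos'],tcp_rot=z['rot']));d=z['d'];c,R,o=P
    v,u=np.nonzero(d>0);x=und(c,np.c_[u,v]);X=((np.c_[x,np.ones(len(x))]*d[v,u][:,None])@R.T+o-G0)@RG
    m=(abs(X[:,2]-.1336)<.0025)&(X[:,0]>-.075)&(X[:,0]<.066)&(X[:,1]>-.01)&(X[:,1]<.21)
    im=np.zeros(d.shape,np.uint8);im[v[m],u[m]]=1
    A=X[m];tc=w2g(z['pos'])
    for lab,a,b,q,lo,hi in (('left',1,0,1,.0,.2),('right',1,0,99,.0,.2),('far y',0,1,99,-.07,.06),('near y',0,1,1,-.07,.06)):
        L=np.array([(t,np.percentile(A[abs(A[:,a]-t)<.002,b],q)) for t in np.arange(lo,hi,.004) if (abs(A[:,a]-t)<.002).sum()>25])
        if len(L)<6: continue
        f=np.polyfit(L[:,0],L[:,1],1)
        for _ in range(5):
            r=L[:,1]-np.polyval(f,L[:,0]);k=abs(r)<max(.001,1.5*np.median(abs(r)));f=np.polyfit(L[k,0],L[k,1],1)
        print(lab,'slope',f[0].round(4),'at mid',np.polyval(f,np.median(L[k,0])).round(4),'@',np.median(L[k,0]).round(3),k.sum(),len(L))
E
python3 edge.py w20
```

```text
t 24.625 pos [0.4964 0.0634 0.0941] F [-7.86 -2.56  3.53] w -0.002
tcp g [-0.04826082  0.10523838  0.09409564] Fg [-8.45 -3.4   4.66] t 24.675
left slope -0.0963 at mid -0.0383 @ 0.148 23 36
right slope -0.0009 at mid 0.0601 @ 0.124 35 36
far y slope -0.028 at mid 0.1896 @ 0.008 24 28
near y slope -0.546 at mid 0.077 @ 0.024 18 28
```

View pics/w20.png

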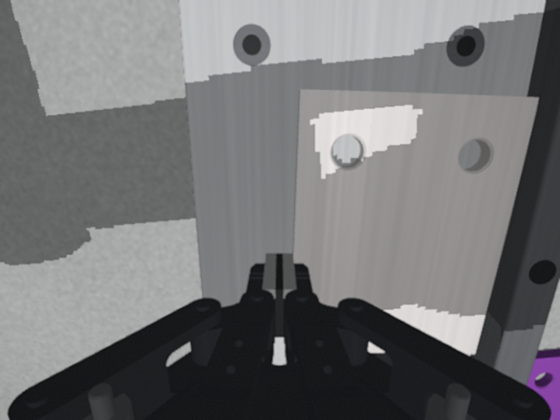

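Emit:
play_rows([
  [[0.006,-0.0006,0.0],[0,0,0]],
  [[0.011,-0.001,0.0],[0,0,0]],
  [[0.011,-0.001,0.0],[0,0,0]],
])

```text
time: 25.05
tool_pos: [0.4982, 0.0627, 0.0941]
tcp_rot: [-1.572, 0.085, -0.064]
wrist_force: [-15.5, -3.5, 11.3]
width: 0.002
```

```bash
python3 look.py w21; python3 edge.py w21
```

```text
t 25.05 pos [0.4982 0.0627 0.0941] F [-15.48  -3.48  11.26] w 0.002
tcp g [-0.04646921  0.10473725  0.09403409] Fg [-15.47  -5.23  11.65] t 25.1
left slope -0.1097 at mid -0.0374 @ 0.146 24 35
right slope 0.0005 at mid 0.0601 @ 0.128 35 35
far y slope -0.0046 at mid 0.1901 @ 0.006 25 28
near y slope -0.5435 at mid 0.077 @ 0.026 17 28
```

View pics/w21.png

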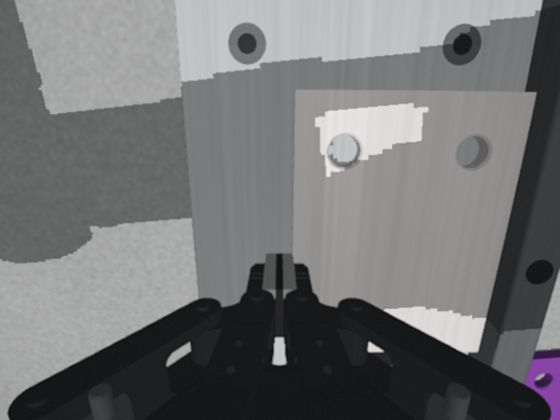

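The blank is flush to the fence: the far edge slope is -0.005 at 15 N. Next I go round to its +y end.

Emit:
play_rows([
  [[-0.035,0.003,0.0],[0,0,0]],
  [[-0.035,0.003,0.09],[0,0,0]],
  [[-0.035,0.2,0.1],[0,0,0]],
  [[0.06,0.26,0.1],[0,0,0]],
  [[0.16,0.262,0.1],[0,0,0]],
  [[0.167,0.262,0.1],[0,0,0]],
  [[0.167,0.262,0.04],[0,0,0]],
  [[0.167,0.262,0.012],[0,0,0]],
  [[0.167,0.262,0.012],[0,0,0]],
])

```text
time: 26.22
tool_pos: [0.5692, 0.1675, 0.0985]
tcp_rot: [-1.57, 0.077, -0.073]
wrist_force: [0.6, -0.1, 0.4]
width: -0.002
```

```bash
python3 look.py w22; python3 edge.py w22
```

```text
t 26.225 pos [0.5692 0.1675 0.0985] F [ 0.65 -0.08  0.37] w -0.002
tcp g [0.01516466 0.21618441 0.09953676] Fg [ 0.46 -0.35  0.19] t 26.275
```

View pics/w22.png

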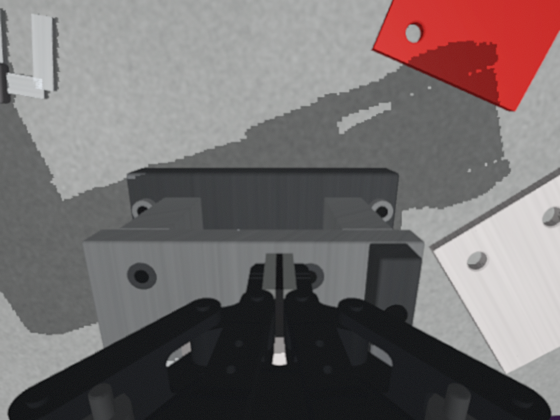

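Emit:
play_rows([
  [[-0.01,0.001,-0.009],[0,0,0]],
  [[-0.0124,-0.024,-0.009],[0,0,0]],
  [[-0.0147,-0.049,-0.009],[0,0,0]],
  [[-0.0164,-0.066,-0.009],[0,0,0]],
  [[-0.0181,-0.084,-0.009],[0,0,0]],
  [[-0.0197,-0.101,-0.009],[0,0,0]],
  [[-0.0214,-0.1185,-0.009],[0,0,0]],
  [[-0.023,-0.136,-0.009],[0,0,0]],
  [[-0.0247,-0.1534,-0.009],[0,0,0]],
  [[-0.0256,-0.1633,-0.009],[0,0,0]],
])

```text
time: 27.52
tool_pos: [0.5607, 0.1029, 0.0966]
tcp_rot: [-1.568, 0.075, -0.075]
wrist_force: [-1.2, 6.9, 1.1]
width: 0.002
```

```bash
python3 look.py w23; python3 edge.py
python3 - <<'E'
from workcell import cams
import cv2,numpy as np
p,d=cams.read_camera('top');np.savez('top1.npz',p=p,d=d)
cv2.imwrite('pics/top1c.png',cv2.resize(p[150:280,230:440],None,fx=3.7,fy=3.7,interpolation=cv2.INTER_CUBIC)[:,:,::-1])
E
```

```text
t 27.525 pos [0.5607 0.1029 0.0966] F [-1.24  6.87  1.13] w 0.002
tcp g [0.01195862 0.15025291 0.09659043] Fg [-1.05  4.39  1.86] t 27.575
```

View pics/w23.png

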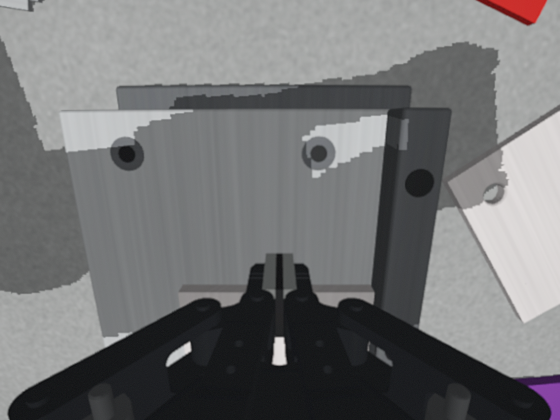

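View pics/top1c.png

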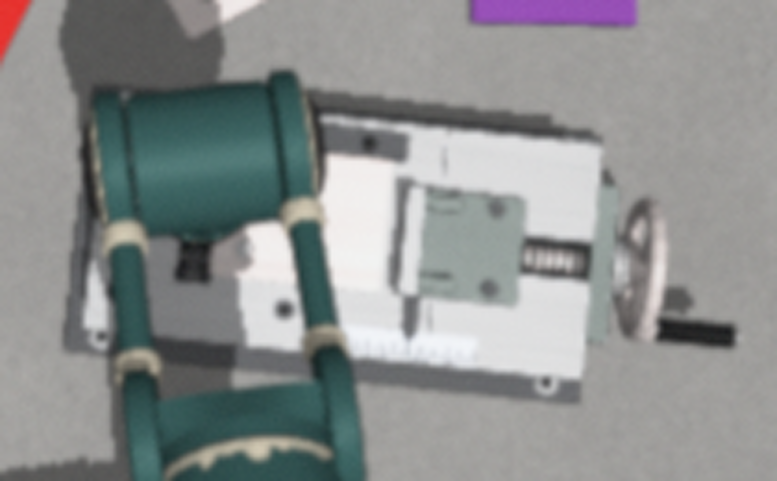

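The blank is about 8 mm from the stop and sliding at 7 N. I push on.

Emit:
play_rows([
  [[-0.001,-0.009,0],[0,0,0]],
  [[-0.0016,-0.016,0],[0,0,0]],
  [[-0.002,-0.022,0],[0,0,0]],
  [[-0.002,-0.022,0],[0,0,0]],
])

```text
time: 28.12
tool_pos: [0.5599, 0.0943, 0.0965]
tcp_rot: [-1.569, 0.075, -0.075]
wrist_force: [-1.4, 5.1, 2.2]
width: -0.002
```

```bash
python3 edge.py
```

```text
tcp g [0.0119476  0.1420532  0.09654435] Fg [-1.9   4.9   2.19] t 28.125
```

Emit:
play_rows([
  [[-0.0005,-0.005,0],[0,0,0]],
  [[-0.001,-0.01,0],[0,0,0]],
  [[-0.001,-0.01,0],[0,0,0]],
])

```text
time: 28.5
tool_pos: [0.5597, 0.0918, 0.0966]
tcp_rot: [-1.566, 0.075, -0.076]
wrist_force: [-0.9, 8.8, 2.4]
width: 0.0
```

```bash
python3 edge.py
```

```text
tcp g [0.0119793  0.13956654 0.09662226] Fg [-1.74  8.66  2.36] t 28.5
```

Emit:
play_rows([
  [[-0.0008,-0.008,0],[0,0,0]],
  [[-0.0008,-0.008,0],[0,0,0]],
  [[-0.0008,-0.008,0],[0,0,0]],
])

```text
time: 28.88
tool_pos: [0.5597, 0.0916, 0.0967]
tcp_rot: [-1.561, 0.075, -0.076]
wrist_force: [0.3, 18.6, -0.3]
width: 0.003
```

```bash
python3 edge.py
```

```text
tcp g [0.01200257 0.13936844 0.09673363] Fg [-1.46 18.54 -0.29] t 28.875
```

The blank is hard against the stop: 18.6 N with no further travel. Now back off and push towards the fence again, at the blank's middle.

Emit:
play_rows([
  [[0.003,0.04,0.0],[0,0,0]],
  [[0.003,0.04,0.09],[0,0,0]],
  [[-0.1,-0.06,0.1],[0,0,0]],
  [[-0.215,-0.15,0.1],[0,0,0]],
  [[-0.215,-0.152,0.1],[0,0,0]],
  [[-0.215,-0.152,0.04],[0,0,0]],
  [[-0.215,-0.152,0.0],[0,0,0]],
  [[-0.215,-0.152,-0.001],[0,0,0]],
])

```text
time: 29.88
tool_pos: [0.472, 0.0258, 0.0941]
tcp_rot: [-1.57, 0.078, -0.071]
wrist_force: [0.9, 1.2, -0.9]
width: -0.002
```

```bash
python3 look.py w24; python3 edge.py w24
```

```text
t 29.875 pos [0.472  0.0258 0.0941] F [ 0.95  1.24 -0.86] w -0.002
tcp g [-0.06823794  0.0656927   0.09501944] Fg [0.43 0.08 0.48] t 29.925
left slope -0.2525 at mid -0.0366 @ 0.094 18 32
right slope -0.0081 at mid 0.0601 @ 0.054 26 32
far y slope -0.0046 at mid 0.1292 @ 0.006 25 27
near y slope -0.5699 at mid 0.0273 @ 0.02 20 27
```

View pics/w24.png

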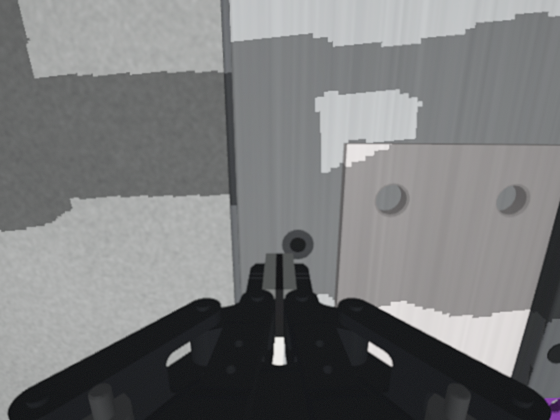

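Emit:
play_rows([
  [[0.02,-0.0019,0.002],[0,0,0]],
  [[0.04,-0.0038,0.002],[0,0,0]],
  [[0.05,-0.0048,0.002],[0,0,0]],
  [[0.058,-0.0055,0.002],[0,0,0]],
  [[0.063,-0.006,0.002],[0,0,0]],
  [[0.063,-0.006,0.002],[0,0,0]],
])

```text
time: 30.68
tool_pos: [0.4946, 0.0237, 0.0961]
tcp_rot: [-1.569, 0.081, -0.068]
wrist_force: [-10.3, 1.4, 7.0]
width: -0.0
```

```bash
python3 edge.py
```

```text
tcp g [-0.04628951  0.06562538  0.09614968] Fg [-10.36   0.44   7.02] t 30.675
```

Emit:
play_rows([
  [[0.009,-0.0009,0.002],[0,0,0]],
  [[0.009,-0.0009,0.002],[0,0,0]],
  [[0.009,-0.0009,0.002],[0,0,0]],
])

```text
time: 31.05
tool_pos: [0.4946, 0.0237, 0.0961]
tcp_rot: [-1.569, 0.087, -0.063]
wrist_force: [-17.3, 2.8, 11.9]
width: 0.001
```

```bash
python3 look.py w25; python3 edge.py w25
```

```text
t 31.05 pos [0.4946 0.0237 0.0961] F [-17.34   2.81  11.88] w 0.001
tcp g [-0.04627592  0.06562788  0.09615266] Fg [-17.62   0.46  11.36] t 31.1
left slope 0.9466 at mid 0.012 @ 0.116 28 43
right slope 0.0053 at mid 0.0604 @ 0.1 43 43
far y slope 0.002 at mid 0.1292 @ 0.006 25 26
near y slope -0.4263 at mid 0.0339 @ 0.028 16 26
```

It is seated: 17 N with no further travel. I retreat and look from above the stop/blank/fence joint.

Emit:
play_rows([
  [[-0.035,0.0033,0.0],[0,0,0]],
  [[-0.035,0.0033,0.13],[0,0,0]],
  [[-0.03,0.0,0.25],[0,0,0]],
  [[0.02,-0.14,0.25],[0,0,0]],
  [[0.072,-0.28,0.24],[0,0,0]],
  [[0.072,-0.36,0.22],[0,0,0]],
  [[0.072,-0.36,0.22],[0,0,0]],
  [[0.072,-0.36,0.22],[0,0,0]],
])

```text
time: 32.1
tool_pos: [0.5307, -0.1206, 0.1854]
tcp_rot: [-1.569, 0.075, -0.075]
wrist_force: [0.2, 0.6, 0.2]
width: -0.006
```

```bash
python3 look.py w26; python3 edge.py w26
python3 - <<'E'
from h import *
z=np.load('w26.npz');p=z['p'];P=campose('wrist',dict(tool_pos=z['pos'],tcp_rot=z['rot']));print(w2g(P[2]))
cv2.imwrite('pics/w26c.png',cv2.resize(p[70:180,170:380],None,fx=3.8,fy=5,interpolation=cv2.INTER_CUBIC)[:,:,::-1])
E
```

```text
t 32.1 pos [ 0.5307 -0.1206  0.1854] F [0.17 0.64 0.21] w -0.006
tcp g [ 0.00335353 -0.07424253  0.18563353] Fg [-0.6  -0.2   0.83] t 32.15
left slope -0.0052 at mid -0.0389 @ 0.036 19 19
right slope -0.0012 at mid 0.0595 @ 0.036 19 19
far y slope 0.0005 at mid 0.0731 @ 0.01 25 25
near y slope -0.0007 at mid 0.0005 @ 0.01 25 25
[ 2.63087536e-03 -2.91392573e-04  3.61118886e-01]
```

View pics/w26.png

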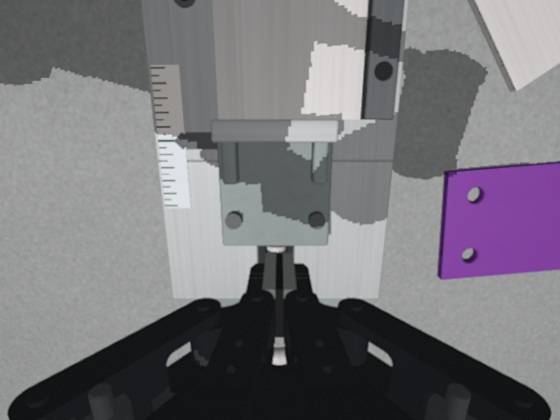

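View pics/w26c.png

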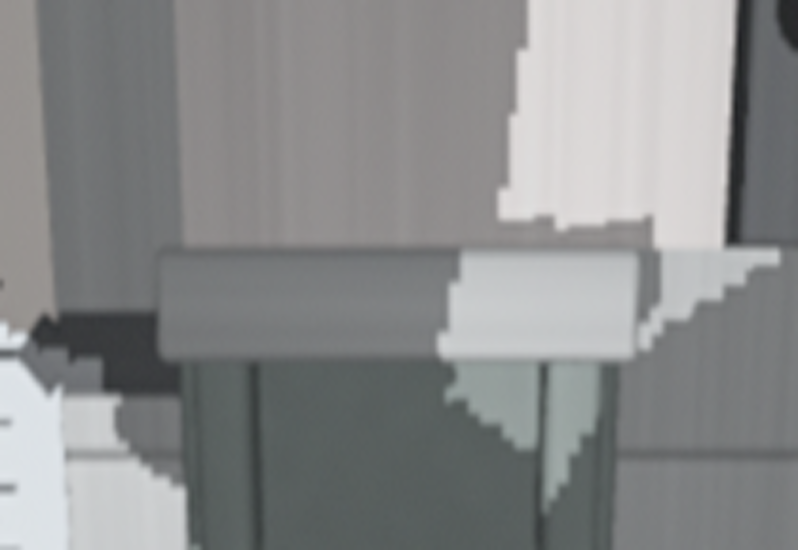

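Run:
```python
from h import *
z=np.load('w26.npz');p=z['p']
cv2.imwrite('pics/w26d.png',cv2.resize(p[115:165,145:225],None,fx=9.5,fy=11,interpolation=cv2.INTER_CUBIC)[:,:,::-1])
```

```text
(no output)
```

View pics/w26d.png

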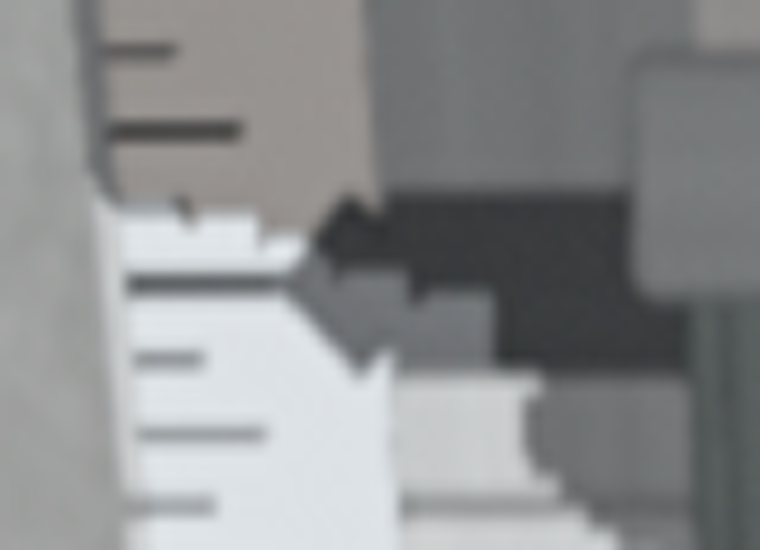

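The stop and blank meet with no visible gap, and the pointer still stands on the line: tip at crop y = 283, line at 285, about 0.15 mm apart. I give one last confirming nudge towards the stop.

Emit:
play_rows([
  [[0.02,0.15,0.0],[0,0,0]],
  [[0.04,0.3,0.0],[0,0,0]],
  [[0.06,0.45,0.0],[0,0,0]],
  [[0.072,0.581,0.0],[0,0,0]],
  [[0.072,0.585,-0.08],[0,0,0]],
  [[0.072,0.585,-0.18],[0,0,0]],
  [[0.072,0.583,-0.222],[0,0,0]],
  [[0.072,0.583,-0.222],[0,0,0]],
])

```text
time: 33.15
tool_pos: [0.5582, 0.1126, 0.0956]
tcp_rot: [-1.57, 0.076, -0.072]
wrist_force: [-0.6, -0.7, 0.3]
width: 0.004
```

```bash
python3 look.py w27;python3 edge.py
```

```text
t 33.15 pos [0.5582 0.1126 0.0956] F [-0.6  -0.7   0.33] w 0.004
tcp g [0.00998638 0.16026213 0.09711145] Fg [ 0.63  0.23 -0.05] t 33.2
```

View pics/w27.png

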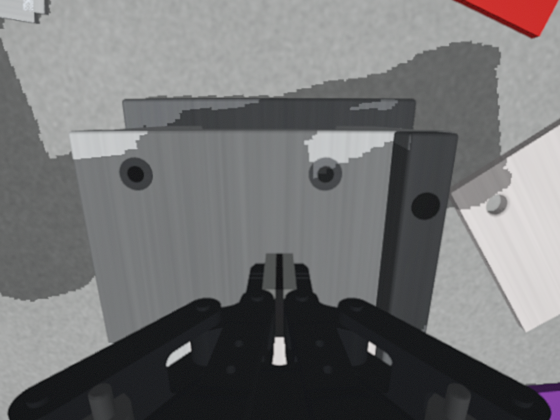

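Emit:
play_rows([
  [[-0.002,-0.022,0],[0,0,0]],
  [[-0.004,-0.04,0],[0,0,0]],
  [[-0.005,-0.05,0],[0,0,0]],
  [[-0.0055,-0.057,0],[0,0,0]],
  [[-0.006,-0.062,0],[0,0,0]],
  [[-0.006,-0.062,0],[0,0,0]],
])

```text
time: 33.95
tool_pos: [0.5584, 0.0911, 0.0981]
tcp_rot: [-1.562, 0.074, -0.078]
wrist_force: [0.0, 11.6, 3.1]
width: 0.0
```

```bash
python3 edge.py
```

```text
tcp g [0.01077613 0.13876257 0.09806139] Fg [-1.07 11.6   3.05] t 33.95
```

Emit:
play_rows([
  [[-0.0006,-0.006,0],[0,0,0]],
  [[-0.0006,-0.006,0],[0,0,0]],
  [[-0.0006,-0.006,0],[0,0,0]],
])

```text
time: 34.33
tool_pos: [0.5585, 0.0905, 0.0986]
tcp_rot: [-1.56, 0.074, -0.079]
wrist_force: [-0.1, 16.8, 3.6]
width: -0.001
```

```bash
python3 edge.py
```

```text
tcp g [0.01099134 0.13815332 0.09859009] Fg [-1.72 16.74  3.6 ] t 34.325
```

Emit:
play_rows([
  [[0.004,0.04,0.0],[0,0,0]],
  [[0.004,0.045,0.1],[0,0,0]],
  [[-0.01,-0.05,0.25],[0,0,0]],
  [[-0.01,-0.12,0.37],[0,0,0]],
  [[-0.01,-0.19,0.42],[0,0,0]],
  [[-0.01,-0.19,0.42],[0,0,0]],
  [[-0.01,-0.19,0.42],[0,0,0]],
])

```text
time: 35.2
tool_pos: [0.5522, 0.0093, 0.2634]
tcp_rot: [-1.569, 0.077, -0.074]
wrist_force: [0.3, -0.9, 0.0]
width: 0.0
```

```bash
python3 look.py w28; python3 edge.py w28; python3 blank.py w28
```

```text
t 35.2 pos [0.5522 0.0093 0.2634] F [ 0.32 -0.93  0.  ] w 0.0
tcp g [0.01202155 0.05703888 0.26275495] Fg [0.19 0.21 0.27] t 35.25
left slope 0.0122 at mid -0.0388 @ 0.064 33 33
right slope 0.0024 at mid 0.0588 @ 0.066 32 33
far y slope -0.0015 at mid 0.1284 @ 0.008 24 26
near y slope -0.0114 at mid 0.0005 @ 0.0 22 26
rect mm [ 9.8 63.5] [131.6 100.7] 89.92
[[-40.599998474121094, -2.200000047683716], [60.099998474121094, -2.4000000953674316], [60.20000076293945, 129.1999969482422], [-40.5, 129.39999389648438]] [  225   121   105   129 12347]
x range -0.040591046099346356 0.06017077528686881 y -0.0023526866227225204 0.12937172748790324
```

View pics/w28.png

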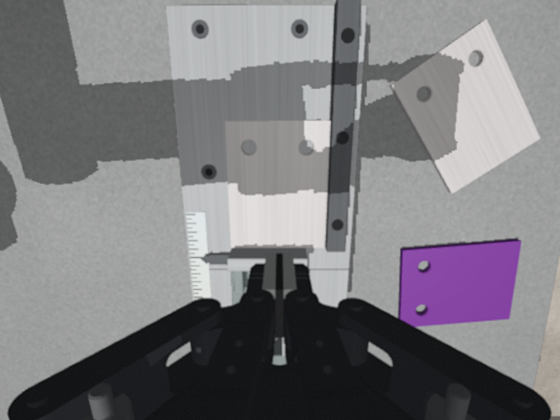

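The blank is square to the gauge (89.9°) with its centre at (9.8, 63.5) mm. I check flatness and take a close crop of the joints.

Run:
```python
from h import *
for tag in ('w28','w26'):
    z=np.load(tag+'.npz');P=campose('wrist',dict(tool_pos=z['pos'],tcp_rot=z['rot']));d=z['d'];c,R,o=P
    v,u=np.nonzero(d>0);x=und(c,np.c_[u,v]);X=((np.c_[x,np.ones(len(x))]*d[v,u][:,None])@R.T+o-G0)@RG
    m=(X[:,0]>-.035)&(X[:,0]<.054)&(X[:,1]>.008)&(X[:,1]<.122)&(abs(X[:,2]-.133)<.01)
    A=np.c_[X[m][:,:2],np.ones(m.sum())];f=np.linalg.lstsq(A,X[m][:,2],rcond=None)[0];print(tag,'blank plane',f.round(4))
    m=(X[:,0]>-.065)&(X[:,0]<-.045)&(X[:,1]>.0)&(X[:,1]<.2)&(abs(X[:,2]-.125)<.01)
    A=np.c_[X[m][:,:2],np.ones(m.sum())];f=np.linalg.lstsq(A,X[m][:,2],rcond=None)[0];print(tag,'plate plane',f.round(4))
z=np.load('w28.npz');p=z['p']
cv2.imwrite('pics/w28c.png',cv2.resize(p[100:280,180:380],None,fx=3.9,fy=3.3,interpolation=cv2.INTER_CUBIC)[:,:,::-1])
```

```text
w28 blank plane [ 0.0006 -0.0083  0.134 ]
w28 plate plane [-0.0026  0.0004  0.1253]
w26 blank plane [0.0016 0.0012 0.1335]
w26 plate plane [-0.0023  0.0017  0.1253]
```

View pics/w28c.png

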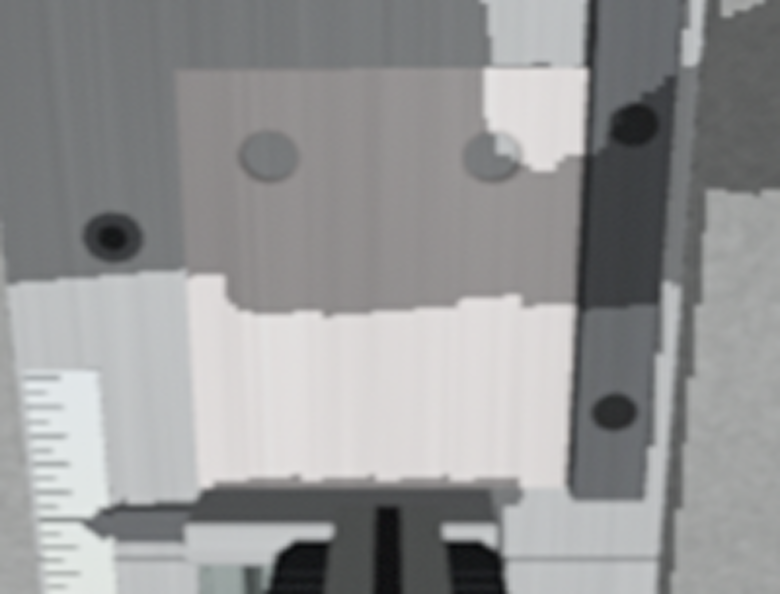

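Run:
```python
from h import *
p,d=cams.read_camera('top');p0=np.load('top0_p.npy')
c=cams.calibration('top')
for l in ('bin','caliper','stepblock'):
    for r in cams.mark_of('top',l)[:1]: print(l,(c['R'].T@(np.array(r['xyz'])-c['t'])).round(3),round(r['conf'],2))
s=bot.read_state();print(s['time'],s['wrist_force'].round(2),w2g(s['tool_pos']))
print(bot.finish_job())
```

```text
bin [0.462 0.454 0.   ] 0.68
caliper [0.304 0.305 0.001] 0.91
stepblock [ 0.637  0.444 -0.   ] 0.7
35.45 [-0.25  0.77  0.23] [0.01230831 0.05723683 0.26309929]
the job is handed in; nothing more can be done
None
```

I cranked the stop to the 50 mm line, pushed the blank against the fence and the stop, and handed the job in at 35.5 s of the 72 s. My last checks show it done as asked.

- **Stop setting:** I turned the handwheel about two turns clockwise, checked, then added a correction of about 40°. From straight above, the pointer was less than 0.1 mm from the line. After the first seating pushes it was still within about 0.2 mm, and the last picture, after the final nudge, showed it still on the line.
- **Blank:** the smaller white blank was pushed against the fence, then the stop, then the fence again, with a last nudge towards the stop. At about 17 N it would not move further in either direction. The final view shows it square to the gauge (89.9°), its edge on the fence face and no visible gap at the stop. It measures flat on the plate in the closer view; the last view suggests a 0.5° tilt, which I take as noise.
- **Bystanders:** bin, caliper and step block are within 4 mm of where they were first detected, which is the detection's own accuracy. The arm was clear of everything at hand-in.

**What went wrong or disagreed:**
- **Finger length:** the wrist camera put the finger ends about 37 mm behind the reported TCP. Because of this, one re-grip slipped off the handle and turned the wheel back about 6°, and the first push passed over the blank. I corrected for both.
- **Plate contact:** during one push the fingertip, or possibly the finger above it, pressed down with about 22 N before I raised it.
- **Last nudge:** the fingers rose about 2 mm against the blank's edge, so that force reading is less certain than the earlier ones.

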